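# Set up a UV curing run with the hidden dose puck

## Task

Get the UV curing box ready for a run: lay every sample dish from the bench flat on the chamber floor, the pale top up, and find the green dose puck, which is in one of the four identical lidded tubs, and put it on the chamber floor too. Then press the amber lid fully shut past its catch, and only after that turn the dose counter knob back to its zero stop. At the end every tub stands upright with a lid properly on, the other tub contents are still in their tubs, and nothing on the bench has been knocked over.

Things in the scene. Friction and masses are not known exactly. Their poses are not given: they have to be found in the camera images.
- curing_box: White bench-top UV curing box, fixed to the bench. Its chamber is an open-topped steel-floored box 200 x 230 mm outside (x, y), 70 mm high, walls 8 mm, floor 12 mm above the bench. On its -y side a solid white control deck 200 x 110 mm, also 70 mm high, carries the dose counter knob. Origin: under the chamber's centre, on the bench; x points to the hinge side, away from the robot, z up.
- chamber_in (a point): Centre of the chamber's inner floor (12 mm above the bench), axes as the curing box; the inner floor measures 184 mm in x and 214 mm in y, the walls rise 58 mm above it.
- chamber_lid (a joint): Opening angle of the curing box's amber see-through lid (200 x 230 x 10 mm) in rad: 0 is fully shut on the rim, 1.85 fully open, leaning a little back. A stiff hinge (about 0.4 N m) holds it wherever it is left. A spring roller catch in the middle of the front wall resists over the last 0.06 rad (up to about 13 N at the front edge) and snaps the lid home below about 0.025 rad; pressed past it, the lid rests at 0.
- chamber_lid_hinge (a point): Middle of the lid's hinge line, which runs along the curing box's y axis at the top of the far wall, 70 mm above the bench, 100 mm in +x of the chamber's centre. It turns with the lid: its x axis points from the lid's free edge to the hinge, its z axis is the outward normal of the lid's top face.
- chamber_lid_edge (a point): Middle of the lid's free edge on its top (outer) face, 200 mm from the hinge line; the face is 10 mm outside the hinge line's plane. A small steel striker hook, 32 mm wide, sticks out 12 mm beyond the edge here and 14 mm below the lid.
- dose_knob (a joint): Angle of the dose counter knob in rad: 0 is its zero stop (red mark), up to 3.2 turned clockwise seen from above, so turning it counter-clockwise from above brings it back to zero, where it meets a hard stop. Friction 0.04 N m; it stays where it is left.
- dose_knob_grip (a point): Point to grip on the knob's vertical axis, on the deck, 107 mm above the bench. The grip is a black upright bar 42 mm long, 14 mm wide, 32 mm tall (its top 114 mm above the bench) on a 48 mm disc, turning with the knob; the bar lies along this point's x axis, which at zero is the curing box's x axis; the white line is at the end towards -x.
- dose_puck: The target part: green upright cylinder with a black dot on top, 28 mm diameter, 30 mm tall, 40 g. Starts standing inside one of the four tubs under its lid. Origin: centre of its underside, z along its axis.
- stopper: Black rubber stopper, 28 mm across, 28 mm tall, inside one of the tubs; not wanted, it stays in its tub. Origin: centre of its underside.
- weight: Bare steel weight, 26 mm diameter, 18 mm tall, inside one of the tubs; not wanted, it stays in its tub. Origin: centre of its underside.
- tub_a: One of four identical opaque lilac round tubs, loose on the bench: outer diameter 104 mm, wall 4 mm, 45 mm tall, inner floor 5 mm up, 350 g. Holds the green puck, a stopper, a weight or nothing. Origin: centre of its underside.
- tub_b: One of four identical opaque lilac round tubs, loose on the bench: outer diameter 104 mm, wall 4 mm, 45 mm tall, inner floor 5 mm up, 350 g. Holds the green puck, a stopper, a weight or nothing. Origin: centre of its underside.
- tub_c: One of four identical opaque lilac round tubs, loose on the bench: outer diameter 104 mm, wall 4 mm, 45 mm tall, inner floor 5 mm up, 350 g. Holds the green puck, a stopper, a weight or nothing. Origin: centre of its underside.
- tub_d: One of four identical opaque lilac round tubs, loose on the bench: outer diameter 104 mm, wall 4 mm, 45 mm tall, inner floor 5 mm up, 350 g. Holds the green puck, a stopper, a weight or nothing. Origin: centre of its underside.
- lid_a: One of four identical blue loose tub lids: disc 104 mm diameter, 5 mm thick, with a tapered plug 6 mm deep below (80 to 86 mm diameter, loose in the tub's 96 mm mouth) and an upright knob 20 mm diameter, 25 mm tall on top; 36 mm tall in all, 70 g. Origin: centre of the plug's underside, 39 mm above the tub's underside when seated. It lies steadily on its plug on the bench.
- lid_b: One of four identical blue loose tub lids: disc 104 mm diameter, 5 mm thick, with a tapered plug 6 mm deep below (80 to 86 mm diameter, loose in the tub's 96 mm mouth) and an upright knob 20 mm diameter, 25 mm tall on top; 36 mm tall in all, 70 g. Origin: centre of the plug's underside, 39 mm above the tub's underside when seated. It lies steadily on its plug on the bench.
- lid_c: One of four identical blue loose tub lids: disc 104 mm diameter, 5 mm thick, with a tapered plug 6 mm deep below (80 to 86 mm diameter, loose in the tub's 96 mm mouth) and an upright knob 20 mm diameter, 25 mm tall on top; 36 mm tall in all, 70 g. Origin: centre of the plug's underside, 39 mm above the tub's underside when seated. It lies steadily on its plug on the bench.
- lid_d: One of four identical blue loose tub lids: disc 104 mm diameter, 5 mm thick, with a tapered plug 6 mm deep below (80 to 86 mm diameter, loose in the tub's 96 mm mouth) and an upright knob 20 mm diameter, 25 mm tall on top; 36 mm tall in all, 70 g. Origin: centre of the plug's underside, 39 mm above the tub's underside when seated. It lies steadily on its plug on the bench.
- dish_a: Closed sample dish, straw-coloured with a pale top, a solid round disc 46 mm diameter, 18 mm tall, 35 g, loose on the bench. Two or three dishes are present. Origin: centre of its underside, z up through the pale top.
- dish_b: Closed sample dish, straw-coloured with a pale top, a solid round disc 46 mm diameter, 18 mm tall, 35 g, loose on the bench. Two or three dishes are present. Origin: centre of its underside, z up through the pale top.
- dish_c: Closed sample dish, straw-coloured with a pale top, a solid round disc 46 mm diameter, 18 mm tall, 35 g, loose on the bench. Two or three dishes are present. Origin: centre of its underside, z up through the pale top.
- flask: Bystander: small conical glass flask, 60 mm wide at the foot, 94 mm tall, loose. Origin: centre of its underside.
- amber_bottle: Bystander: amber bottle with a black cap, 48 mm diameter, 100 mm tall, loose. Origin: centre of its underside.
Not all that is in view belongs to the job. Leave any yellow look-alike of the lid_d alone.

How it is judged:
By the outcome, as a careful person would: the job done as asked, in the order asked, and still so for the second after the job is handed in, with the robot touching nothing.
Of dish_a, dish_b, dish_c only 2 to 3 are there at a start; the rules pass over those that are not, and their reading is None.
At some moment in a run one of dish_a, dish_b, dish_c may be knocked a few centimetres aside while the robot is not near it.
Once in a run the grip may slacken for a moment while it holds something.
It also fails if it takes over 210 s, if anything falls off the work surface, if the arm or the gripper's body presses on something with over 40 N, if the wrist force passes 120 N, or if a joint passes its speed limit or range.

## Robot

A 6-joint arm with a two-finger parallel gripper is mounted at the origin on the work surface. World frame = base frame: x ahead of the robot, y to its left, z up, the work surface at z = 0. Lengths are in mm, angles in rad, forces in N, time in s.
With the tool pointing down it reaches from about 350 to 975 mm from the base axis. Payload 7.1 kg.
Tool frame: the origin (TCP) lies at the very end of the fingers, on their centre line; the grasp point (between the pads) lies 19 mm behind it; y points along the fingers, z is the direction in which the jaws open and shut, and the axes are right-handed (so a half turn about y gives the same grasp; the last joint's range is limited). The gripper opens to 88 mm and grips with 3 to 60 N. Pads are 20 mm wide; open, the fingers measure 115 mm over their backs; the gripper's body (75 mm by 178 mm) begins 61 mm behind the grasp point.
Start: joints at [1.252, 0.423, 1.63, -0, 1.089, -0.019], TCP at [184.549, 597.115, 222.675] pointing down, gripper open.
Joint ranges: [-3, 3], [-0.9, 2.11], [0.09, 2.58], [-1.31, 4.45], [0.11, 2.69], [-2.54, 2.54]. Speed limits (rad/s): [2.39, 2.39, 3.01, 3.14, 3.14, 3.14].

## Interface

Orientations are given as a rotation vector (axis times angle).
In Python, from workcell import ctrl gives the robot as it stands.
- The arm moves only by the shell command python3 -m jog 'ROWS'. ROWS is JSON, a list of rows, each a list of 3 entries, a list of its own where there are three numbers: the opening, from 0 (shut) to 1 (fully open), then the shift along the tool's x, y, z in cm, then the turn, a rotation vector about the tool's x, y, z in rad. In form: [[claw, [dx, dy, dz], [wx, wy, wz]], ...]. A call has 1 to 8 rows; each row is the pose to reach, as a shift and turn from the pose commanded when the call began, along the tool's axes at that moment; what a row does not reach only later rows make up. A row lasts 1/10 s, in which the tool goes at most 50 mm and 8.59 degrees, less where a joint would pass 70% of its speed; a pose out of reach is approached as far as the arm can. A call with a gripper value outside its range is refused whole. The fingers move at their own pace and stop on an object; the grip force is fixed at half the most. Time passes only in rows, so rows that repeat a pose let the fingers close. It gives the time, the measured TCP pose, the force and the opening at its end, in the units of the state.
- ctrl.get_obs(): the state, without advancing time (a new reading comes with each control period).
- ctrl.get_image(name): name is "scene" or "side" or "wrist"; returns a dict with "color" (420x560x3 uint8, red, green, blue), "z_map" (420x560 float32, mm along the optical axis (not along the pixel's ray), 0 where there is no reading), "fx", "fy", "cx", "cy" (pixels), "pose" (4x4, takes a point from camera to world coordinates). Camera axes: x right, y down, z forward; pixel columns grow to the right and rows downward; lengths in mm; the calibration is good to about 2 mm. A picture is of the moment at which its call begins.
- ctrl.close_job(): hands the job in, once; it reports no verdict.
The state is a dict: "t": time; "qpos": joint angles; "qvel": joint speeds; "joint_torque": joint torques, N m; "ee_pos": TCP position; "orientation": TCP orientation; "ft_force": force on the tool from outside, world axes, zero at the start; "moment": the same for the moment, N m; "width": finger opening in mm.
Only numpy, scipy, OpenCV 4.12 (cv2) and the standard library are available. Lean on these libraries where they do the work, as an engineer would, in place of code of your own. Each camera call takes 0.05 s, during which the arm holds its last target.

## Working session

There is one attempt and no reset: what is moved stays moved. The work goes in short steps, Python scripts to look and compute and a shell command to move; the robot and the scene stay as the last step left them, time stands still between calls to the robot, and variables do not carry over. Pictures are saved under pics/ and viewed, and the job is handed in when it is done.

```bash
ls -la; mkdir -p pics; python3 - <<'E'
from workcell import ctrl
import cv2,numpy as np
print(ctrl.get_obs())
for n in ["scene","side","wrist"]:
    im=ctrl.get_image(n)
    cv2.imwrite(f"pics/{n}0.png",im["color"][:,:,::-1])
    print(n,im["fx"],im["fy"],im["cx"],im["cy"],np.round(im["pose"],3).tolist())
    np.savez(f"pics/{n}0.npz",**im)
E
```

```text
total 12
drwxr-xr-x  3 agent agent 4096 Dec  7 09:39 .
drwxr-xr-x 23 root  root  4096 Dec  7 09:39 ..
drwxr-xr-x  2 agent agent 4096 Dec  7 09:39 pics
{'t': 0.0, 'qpos': array([ 1.25201794e+00,  4.23861426e-01,  1.63069080e+00, -2.39761217e-05,
        1.08857107e+00, -1.89570109e-02]), 'qvel': array([ 9.33831787e-05, -2.43388321e-03,  1.85112711e-03, -5.00007671e-04,
       -1.05718830e-03,  1.13342514e-03]), 'joint_torque': array([ 1.16227246e-03, -5.44638097e+01, -2.73658293e+01,  6.44092332e-02,
        2.29505904e-02, -1.39464432e-04]), 'ee_pos': array([184.37613558, 596.60653045, 221.88852192]), 'orientation': array([-1.55947218,  0.23554604, -0.23517362]), 'ft_force': array([ 0.25291137, -0.19746649, -0.69148045]), 'moment': array([0.02910534, 0.05891271, 0.04179456]), 'width': 87.97925250475906}
scene 491.7794351879149 491.7794351879149 274.7893786042878 203.04321049182732 [[-0.637, 0.464, -0.616, 1273.2], [0.771, 0.393, -0.501, 547.842], [0.009, -0.794, -0.608, 740.477], [0.0, 0.0, 0.0, 1.0]]
side 486.586943366266 486.586943366266 277.4906207681824 208.07236882380585 [[0.994, -0.065, 0.086, 498.048], [-0.108, -0.613, 0.782, -919.454], [0.002, -0.787, -0.617, 819.788], [0.0, 0.0, 0.0, 1.0]]
wrist 362.21269302399224 362.21269302399224 279.7920875173833 205.70041991829336 [[0.295, 0.918, 0.264, 111.122], [0.955, -0.283, -0.084, 619.045], [-0.002, 0.277, -0.961, 382.91], [0.0, 0.0, 0.0, 1.0]]
```

View pics/scene0.png

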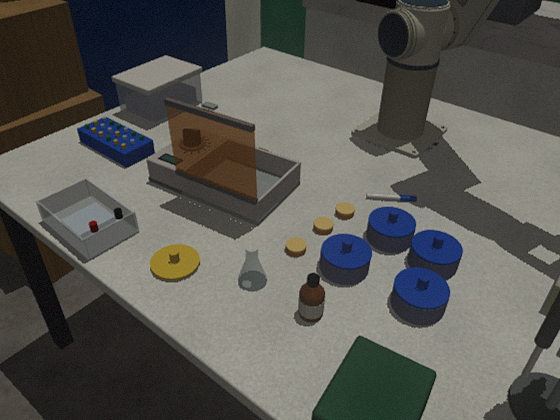

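View pics/side0.png

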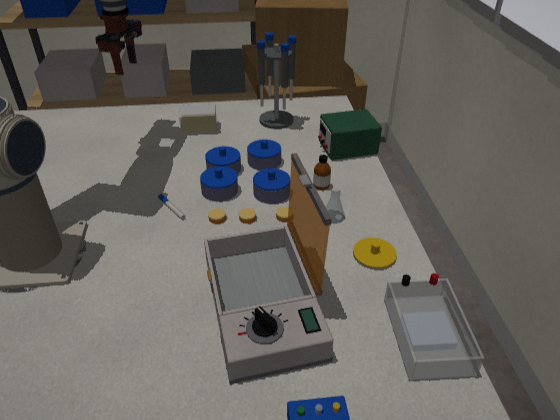

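View pics/wrist0.png

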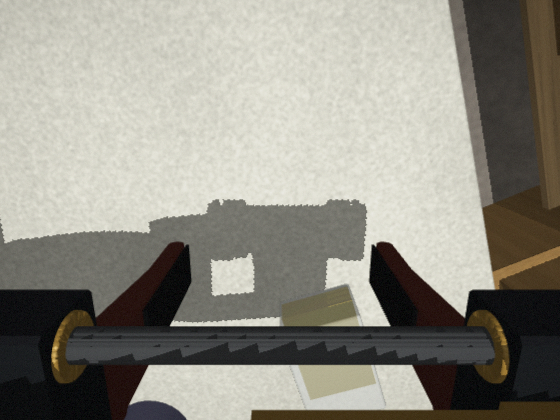

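The scene view shows three straw dishes (345,211), (323,226), (295,246), and four blue-lidded tubs around (391,228), (345,258), (435,252), (420,292). The curing box is at (225,180) with its lid up. The yellow decoy, flask and bottle are nearby. The side view shows the same things, with the knob at (264,322).

```bash
cat > h.py <<'E'
from workcell import ctrl
import cv2,numpy as np
from scipy.spatial.transform import Rotation as R
def grab(n,save=None):
    im=ctrl.get_image(n)
    if save: cv2.imwrite(f"pics/{save}.png",im["color"][:,:,::-1]); np.savez(f"pics/{save}.npz",**im)
    return im
def ray(im,u,v,z):
    P=im["pose"]; d=P[:3,:3]@np.array([(u-im["cx"])/im["fx"],(v-im["cy"])/im["fy"],1]); o=P[:3,3]
    return o+d*(z-o[2])/d[2]
def dep(im,u,v,r=0):
    zz=im["z_map"][int(v)-r:int(v)+r+1,int(u)-r:int(u)+r+1]; zz=np.median(zz[zz>0])
    return (im["pose"]@np.array([(u-im["cx"])/im["fx"]*zz,(v-im["cy"])/im["fy"]*zz,zz,1]))[:3]
def cloud(im):
    v,u=np.mgrid[0:im["z_map"].shape[0],0:im["z_map"].shape[1]]; z=im["z_map"]
    p=np.stack([(u-im["cx"])/im["fx"]*z,(v-im["cy"])/im["fy"]*z,z,np.ones_like(z)],-1)@im["pose"].T
    p=p[...,:3]; p[z<=0]=np.nan; return p
def proj(im,p):
    q=np.linalg.inv(im["pose"])@np.append(p,1); return q[0]/q[2]*im["fx"]+im["cx"],q[1]/q[2]*im["fy"]+im["cy"]
def hsv(im): return cv2.cvtColor(im["color"],cv2.COLOR_RGB2HSV)
def comps(m,mn=30):
    n,l,s,c=cv2.connectedComponentsWithStats(m.astype(np.uint8)); return [(i,s[i],c[i],l==i) for i in range(1,n) if s[i][4]>=mn]
def state():
    o=ctrl.get_obs(); M=R.from_rotvec(o["orientation"]).as_matrix(); return o,M
def to(p,xdir=None):
    """rows delta (cm in tool axes) to world TCP p"""
    o,M=state(); print("d_cm(tool)",np.round(M.T@(np.array(p)-o["ee_pos"])/10,2),"tcp",np.round(o["ee_pos"],1))
E
python3 - <<'E'
from h import *
o,M=state(); print("tool axes cols\n",M.round(3))
for n in ["scene","side"]:
    im=dict(np.load(f"pics/{n}0.npz")); H=hsv(im); P=cloud(im)
    m=(H[...,0]>105)&(H[...,0]<128)&(H[...,1]>150)&(H[...,2]>60)
    print(n,"blue")
    for i,s,c,k in comps(m,150):
        q=P[k]; top=q[np.abs(q[:,2]-50)<4]
        kn=q[q[:,2]>66]
        if len(top)>50:
            (x,y),r=cv2.minEnclosingCircle(top[:,:2].astype(np.float32)); print(c.round(),s[4],"disc",round(x),round(y),"r",round(r),"z",np.median(top[:,2]).round(1),"knob",np.nanmean(kn,0).round(1) if len(kn) else None)
    m=(H[...,0]>12)&(H[...,0]<28)&(H[...,1]>60)&(H[...,2]>110)
    print("straw")
    for i,s,c,k in comps(m,40):
        q=P[k]; t=q[q[:,2]>14]; 
        if np.nanmedian(q[:,2])<30: print(c.round(),s[4],"top", (t.min(0)/2+t.max(0)/2).round(1) if len(t) else None, "span",np.ptp(t,0).round() if len(t) else None)
E
```

```text
tool axes cols
 [[ 0.955 -0.     0.295]
 [-0.295 -0.001  0.955]
 [-0.    -1.    -0.001]]
scene blue
[115. 137.] 903 disc 616 -570 r 105 z 46.8 knob None
[392. 222.] 1025 disc 455 218 r 54 z 48.9 knob [462.  224.   73.4]
[436. 247.] 1237 disc 470 326 r 54 z 48.9 knob [469.7 337.4  71.4]
[346. 251.] 1279 disc 602 192 r 53 z 49.1 knob [606.5 188.8  71.2]
[422. 288.] 1664 disc 595 357 r 53 z 49.1 knob [599.6 347.7  70.7]
straw
[345. 208.] 177 top [447.4  91.4  17.2] span [45. 44.  6.]
[323. 223.] 200 top [527.3  83.5  17.4] span [45. 47.  6.]
[296. 244.] 238 top [625.4  79.9  17.3] span [45. 44.  6.]
[174. 261.] 1269 top [839.8 -81.   19. ] span [60. 31. 10.]
side blue
[264. 149.] 488 disc 599 354 r 55 z 49.4 knob [594.5 348.3  70.8]
[220. 168.] 1169 disc 462 271 r 109 z 49.3 knob [464.1 264.7  70.6]
[271. 179.] 647 disc 602 192 r 54 z 49.3 knob [600.7 183.7  70.6]
[318. 409.] 1023 disc 614 -492 r 49 z 46.5 knob None
straw
[35. 99.] 156 top None span None
[283. 212.] 122 top [621.5  31.   66.8] span [ 34. 145. 106.]
[216. 213.] 156 top [448.2  90.7  17.4] span [45. 44.  7.]
[247. 213.] 152 top [528.3  81.6  18.7] span [43. 50.  9.]
[374. 252.] 958 top [ 811.5 -100.4   14.5] span [66. 83.  1.]
```

```bash
python3 - <<'E'
import cv2
im=cv2.imread('pics/side0.png'); cv2.imwrite('pics/sidez.png',cv2.resize(im[130:380,170:370],None,fx=2.4*1.25/1.25,fy=2.4,interpolation=cv2.INTER_CUBIC))
im=cv2.imread('pics/scene0.png'); cv2.imwrite('pics/scenez.png',cv2.resize(im[90:330,140:460],None,fx=2.5,fy=2.5,interpolation=cv2.INTER_CUBIC))
E
```

```text
(no output)
```

View pics/sidez.png

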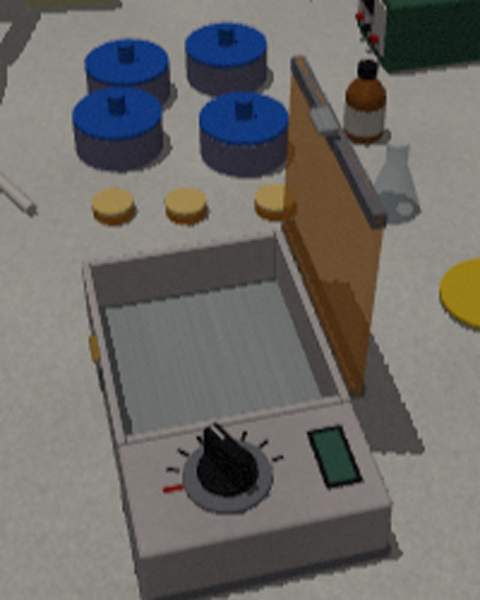

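View pics/scenez.png

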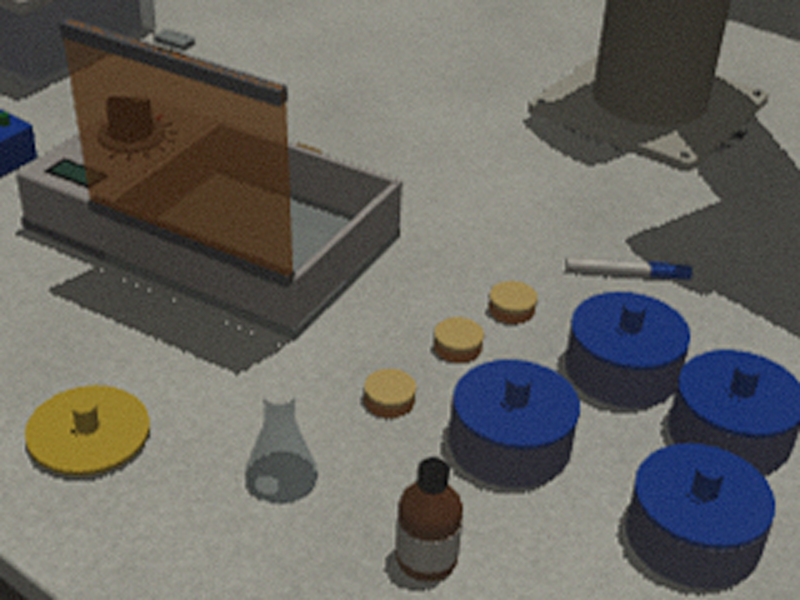

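```bash
python3 - <<'E'
from h import *
for n in ["side","scene"]:
    im=dict(np.load(f"pics/{n}0.npz")); P=cloud(im); H=hsv(im)
    m=(P[...,2]>64)&(P[...,2]<73)&(P[...,0]>350)&(P[...,0]<800)&(P[...,1]>-450)&(P[...,1]<60)
    if n=="side": m&=~((H[...,1]>120)&(H[...,2]>60))
    cs=comps(m,60)
    for i,s,c,k in cs:
        print(n,c.round(),s[4],cv2.minAreaRect(P[k][:,:2].astype(np.float32)),np.median(P[k][:,2]))
    m=(P[...,2]>9)&(P[...,2]<15)&(P[...,0]>450)&(P[...,0]<700)&(P[...,1]>-250)&(P[...,1]<60)
    for i,s,c,k in comps(m,300): print(" floor",c.round(),s[4],cv2.minAreaRect(P[k][:,:2].astype(np.float32)),np.median(P[k][:,2]))
    m=(P[...,2]>111)&(P[...,2]<117)&(H[...,2]<60)&(P[...,1]>-350)&(P[...,1]<-50)&(P[...,0]>400)&(P[...,0]<700)
    for i,s,c,k in comps(m,8): print(" knob",c.round(),s[4],cv2.minAreaRect(P[k][:,:2].astype(np.float32)),P[k].mean(0))
    m=(P[...,2]>69)&(P[...,2]<78)&(P[...,1]>120)&(P[...,1]<420)&(P[...,0]>400)&(P[...,0]<700)
    for i,s,c,k in comps(m,5): print(" lidknob",c.round(),s[4],P[k].mean(0).round(1), P[k].max(0).round(1))
    # bystanders
    m=(P[...,2]>25)&(P[...,1]>-50)&(P[...,1]<180)&(P[...,0]>640)&(P[...,0]<850)
    for i,s,c,k in comps(m,40): print(" by",c.round(),s[4],np.nanmedian(P[k],0).round(),P[k].max(0).round(),P[k].min(0).round())
    # lid
    m=(P[...,2]>90)&(P[...,1]>-230)&(P[...,1]<80)&(P[...,0]>560)&(P[...,0]<850)
    for i,s,c,k in comps(m,100): print(" lid",c.round(),s[4],P[k].min(0).round(),P[k].max(0).round())
E
```

```text
side [272. 317.] 5250 ((546.2906494140625, -219.46771240234375), (212.26199340820312, 343.9708251953125), 8.739395141601562) 69.07312080974708
 floor [256. 278.] 3835 ((533.7020874023438, -139.40621948242188), (180.53538513183594, 172.35284423828125), 7.6470232009887695) 11.34473181023111
 knob [263. 314.] 98 ((537.1072387695312, -335.81317138671875), (13.541254997253418, 41.27700424194336), 35.154388427734375) [ 536.84299163 -335.86765571  113.07837096]
 lidknob [264. 143.] 7 [596.3 346.5  74. ] [602.9 348.7  77. ]
 lidknob [222. 150.] 12 [470.4 320.6  71.9] [479.6 327.1  74.4]
 lidknob [218. 171.] 12 [457.8 209.8  71.9] [466.  214.2  75.9]
 lidknob [271. 173.] 12 [601.8 183.7  72.1] [610.5 188.1  74.6]
 by [287. 185.] 40 [644. 164.  44.] [651. 179.  53.] [640. 154.  25.]
 by [334. 204.] 295 [753.  57.  48.] [778.  77.  93.] [735.  39.  25.]
 lid [304. 210.] 2393 [ 619. -230.   90.] [662. -34. 283.]
scene [163. 158.] 424 ((637.5704345703125, -349.4561767578125), (124.73826599121094, 67.91474151611328), 53.773048400878906) 68.95131294183102
scene [269. 176.] 422 ((531.8071899414062, -118.84524536132812), (220.7510223388672, 143.77154541015625), 8.253332138061523) 68.4316540825726
 floor [263. 182.] 313 ((483.5577087402344, -121.3718032836914), (134.41111755371094, 57.22946548461914), 41.27682876586914) 10.916822095822567
 lidknob [393. 215.] 17 [463.3 219.5  71.6] [467.8 227.   74.6]
 lidknob [438. 240.] 18 [477.  330.2  71.3] [482.8 337.9  74.1]
 lidknob [346. 245.] 18 [609.  194.6  71.9] [613.9 201.6  74. ]
 lidknob [423. 282.] 21 [602.9 359.7  71.3] [606.6 366.7  73.2]
 by [251. 267.] 493 [766.  78.  47.] [781.  92.  92.] [737.  50.  25.]
 by [324. 260.] 95 [648. 170.  43.] [654. 180.  52.] [640. 156.  25.]
 lid [218. 147.] 5348 [ 618. -230.   90.] [665. -33. 281.]
```

```bash
cat >> h.py <<'E'
def go(p,yaw=None):
    """print tool-frame shift (cm) to world TCP p, and wy turn so that jaw axis (tool z) is at heading yaw deg; also levels"""
    o,M=state(); s=np.round(M.T@(np.array(p,float)-o["ee_pos"])/10,2)
    h=np.degrees(np.arctan2(M[1,2],M[0,2])); w=np.zeros(3)
    if yaw is not None:
        d=(yaw-h+90)%180-90; a=np.radians(h+d)
        z=np.array([np.cos(a),np.sin(a),0]);y=np.array([0,0,-1.]);T=np.stack([np.cross(y,z),y,z],1)
        w=R.from_matrix(M.T@T).as_rotvec()
    print("shift",s.tolist(),"turn",w.round(3).tolist(),"tcp",o["ee_pos"].round(1),"jaw",h.round(1),"q",o["qpos"].round(2),"t",round(o["t"],2),"w",round(o["width"],1))
E
python3 - <<'E'
from h import *
im=dict(np.load("pics/side0.npz"))
P=cloud(im)
m=(P[...,2]>60)&(P[...,1]>380)&(P[...,1]<900)&(P[...,0]>350)&(P[...,0]<900)
for i,s,c,k in comps(m,40): print(c.round(),s[4],P[k].min(0).round(),P[k].max(0).round())
for uv in [(277,122),(322,186),(337,215)]: print(ray(im,*uv,0).round())
go((598,355,160),98.5)
E
```

```text
[276.  66.] 1845 [599. 548.  61.] [725. 683. 293.]
[200. 112.] 420 [350. 544.  60.] [452. 637.  74.]
[338. 120.] 568 [783. 380.  60.] [900. 477. 106.]
[664. 610.   0.]
[753. 210.   0.]
[769.  73.   0.]
shift [46.65, 6.22, -10.87] turn [0.001, -0.448, -0.0] tcp [184.4 596.7 222.1] jaw 72.8 q [ 1.25  0.42  1.63 -0.    1.09 -0.02] t 0.15 w 87.8
```

```bash
python3 -m jog '[[0.6,[46.65,0,-10.87],[0,-0.448,0]],[0.6,[46.65,0,-10.87],[0,-0.448,0]],[0.6,[46.65,0,-10.87],[0,-0.448,0]],[0.6,[46.65,0,-10.87],[0,-0.448,0]],[0.6,[46.65,3,-10.87],[0,-0.448,0]],[0.6,[46.65,4,-10.87],[0,-0.448,0]],[0.6,[46.65,5,-10.87],[0,-0.448,0]],[0.6,[46.65,6.2,-10.87],[0,-0.448,0]]]'; python3 -c "
from h import *
go((598,355,130),98.5)"
```

```text
t: 0.95
ee_pos: [522.5, 399.7, 186.6]
orientation: [-1.567, -0.117, 0.116]
ft_force: [0.1, 1.3, -0.0]
width: 52.8
shift [6.8, 5.66, -5.54] turn [-0.001, -0.0, 0.001] tcp [522.5 399.7 186.6] jaw 98.5 q [ 0.63  0.51  1.58  0.    1.05 -1.08] t 0.95 w 52.8
```

```bash
python3 -m jog '[[0.6,[6.8,5.6,-5.5],[0,0,0]],[0.6,[6.8,5.6,-5.5],[0,0,0]],[0.6,[6.8,5.6,-5.5],[0,0,0]],[0.6,[6.8,5.6,-5.5],[0,0,0]]]'; python3 -c "
from h import *
grab('wrist','w1')
go((598,355,62),98.5)"
```

```text
t: 1.35
ee_pos: [595.9, 355.3, 128.9]
orientation: [-1.569, -0.113, 0.117]
ft_force: [-0.5, -0.0, 0.6]
width: 52.9
shift [0.23, 6.82, -0.17] turn [0.0, -0.001, -0.001] tcp [595.6 356.4 130.2] jaw 98.4 q [ 0.52  0.63  1.52  0.    1.   -1.2 ] t 1.4 w 52.7
```

View pics/w1.png

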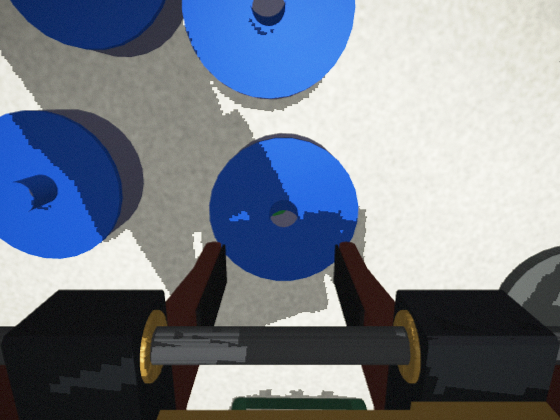

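```bash
python3 -c "
from h import *
im=dict(np.load('pics/w1.npz'))
for u,v in [(284,214),(280,213),(284,150),(268,8),(40,188)]: print(im['color'][v,u],dep(im,u,v,1).round(1))
P=cloud(im); H=hsv(im)
m=(P[...,2]>65)&(P[...,2]<80)&(H[...,2]<255)
for i,s,c,k in comps(m,30): print(c.round(),s[4],P[k].mean(0).round(1))
m=(H[...,0]>100)&(H[...,0]<130)&(H[...,1]>150)
m=cv2.morphologyEx(m.astype(np.uint8),cv2.MORPH_CLOSE,np.ones((15,15)))
for i,s,c,k in comps(m,3000):
  q=P[k&(np.abs(P[...,2]-50)<5)]; print(c.round(),cv2.minEnclosingCircle(q[:,:2].astype(np.float32)))
c=cv2.resize(im['color'][180:250,240:330,::-1],None,fx=6,fy=6); cv2.imwrite('pics/w1z.png',c)
"
```

```text
[78 77 96] [607.7 360.    4.3]
[28 82 40] [598.5 355.3  33.6]
[ 51 119 232] [550.2 350.9  48.9]
[79 80 97] [458. 326.   4.]
[ 17  42 100] [594.8 200.   64.9]
[269.  14.] 115 [475.3 331.1  69.5]
[ 33. 191.] 313 [596.2 198.5  69.6]
[283. 210.] 110 [585.5 355.5  69.6]
[91. 20.] ((478.87322998046875, 220.81198120117188), 45.30906295776367)
[268.  42.] ((469.37738037109375, 329.0603332519531), 51.91300582885742)
[ 55. 185.] ((599.9572143554688, 191.93516540527344), 52.256629943847656)
[283. 209.] ((593.5762939453125, 356.9907531738281), 52.13304138183594)
```

View pics/w1z.png

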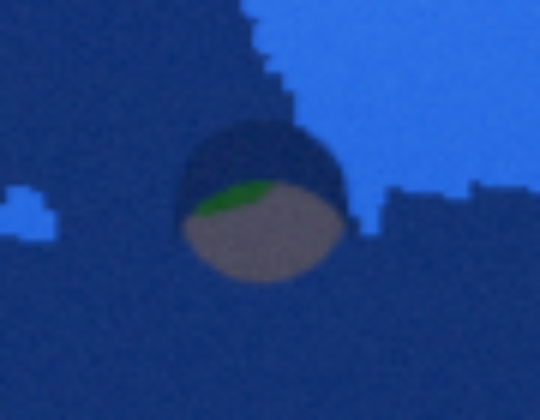

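The wrist view shows tub D's lid centred at (284,207). Through the lid knob's aperture there is a green speck at z≈34 mm, which is puck-top height. I'll open this tub first.

```bash
python3 -m jog '[[0.6,[0,4,0],[0,0,0]],[0.6,[0,7.3,0],[0,0,0]],[0.6,[0,7.3,0],[0,0,0]],[0,[0,7.3,0],[0,0,0]],[0,[0,7.3,0],[0,0,0]],[0,[0,7.3,0],[0,0,0]],[0,[0,7.3,0],[0,0,0]],[0,[0,7.3,0],[0,0,0]]]'; python3 -m jog '[[0,[0,-3,0],[0,0,0]],[0,[0,-7,0],[0,0,0]],[0,[0,-11,0],[0,0,0]],[0,[0,-11,0],[0,0,0]]]'; python3 -c "
from h import *
grab('scene','s2');grab('side','d2')
go((598,355,62),98.5)"
```

```text
t: 2.2
ee_pos: [596.6, 357.0, 58.8]
orientation: [-1.567, -0.118, 0.115]
ft_force: [-1.3, -0.6, 5.7]
width: 19.2
t: 2.6
ee_pos: [599.3, 358.3, 174.3]
orientation: [-1.563, -0.124, 0.109]
ft_force: [0.1, -0.4, 0.3]
width: 19.1
shift [0.11, 10.68, -0.19] turn [-0.001, -0.0, 0.002] tcp [596.5 356.6 168.8] jaw 98.5 q [ 0.52  0.58  1.5  -0.    1.06 -1.2 ] t 2.7 w 19.3
```

View pics/s2.png

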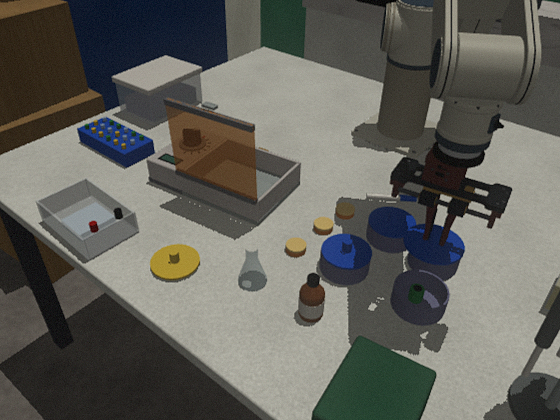

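Puck confirmed in tub D: green at (416,294), with the lid held in the gripper. I'll set the lid on free bench at about (480,460).

```bash
python3 -c "
from h import *
go((480,460,60),98.5)"
```

```text
shift [-10.02, 10.87, 11.93] turn [-0.001, -0.0, 0.002] tcp [596.5 356.6 168.8] jaw 98.5 q [ 0.52  0.58  1.5  -0.    1.06 -1.2 ] t 2.7 w 19.3
```

```bash
python3 -m jog '[[0,[-5,0,6],[0,0,0]],[0,[-10,2,12],[0,0,0]],[0,[-10,6,12],[0,0,0]],[0,[-10,10.5,12],[0,0,0]],[0,[-10,13.5,12],[0,0,0]],[0,[-10,14.5,12],[0,0,0]],[0,[-10,14.8,12],[0,0,0]],[0,[-10,14.8,12],[0,0,0]]]'
```

```text
t: 3.5
ee_pos: [478.8, 459.5, 18.4]
orientation: [-1.569, -0.115, 0.118]
ft_force: [-1.1, 0.1, 0.2]
width: 19.2
```

```bash
python3 -m jog '[[0,[0,0.1,0],[0,0,0]],[0.6,[0,0.1,0],[0,0,0]],[0.6,[0,0,0],[0,0,0]],[0.6,[0,-4,0],[0,0,0]],[0.6,[0,-9,0],[0,0,0]],[0.6,[0,-13,0],[0,0,0]]]'; python3 -c "
from h import *
for n in ('s2','d2'):
  im=dict(np.load(f'pics/{n}.npz')); H=hsv(im); P=cloud(im)
  m=(H[...,0]>45)&(H[...,0]<75)&(H[...,1]>90)&(P[...,0]<660)&(P[...,0]>540)&(P[...,1]>300)&(P[...,1]<420)
  for i,s,c,k in comps(m,5): 
    q=P[k]; t=q[q[:,2]>32]; print(n,c.round(),s[4],q.min(0).round(1),q.max(0).round(1),t.mean(0) if len(t) else None)
grab('side','d3'); grab('wrist','w3')
go((596,356,140),98.5)"
```

```text
t: 4.1
ee_pos: [479.8, 460.6, 152.3]
orientation: [-1.567, -0.117, 0.115]
ft_force: [-0.0, 0.6, 0.2]
width: 52.2
s2 [416. 294.] 202 [550.8 326.7   6.1] [605.4 362.   36.4] [592.62505981 349.45630679  33.94944827]
d2 [262. 155.] 37 [577.5 331.8   5.9] [602.2 406.1  36.6] [590.70155103 344.14563943  34.33486183]
shift [9.62, 1.7, -12.28] turn [-0.007, -0.0, 0.01] tcp [482.5 463.2 156.9] jaw 98.5 q [ 0.75  0.55  1.58 -0.    1.   -0.97] t 4.2 w 52.8
```

View pics/d3.png

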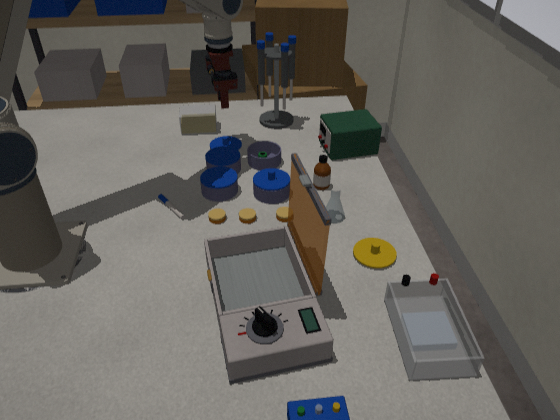

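View pics/w3.png

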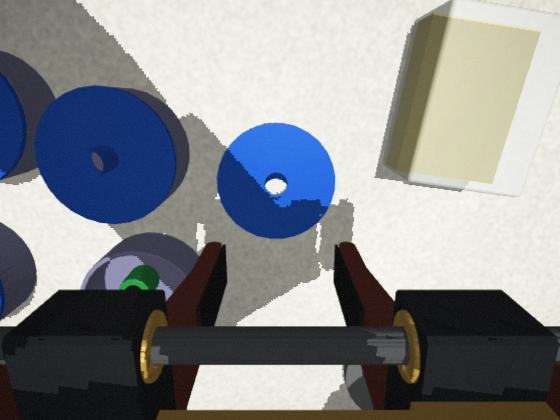

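```bash
python3 -m jog '[[0.5,[5,0,-6],[0,0,0]],[0.5,[9.1,1,-12.7],[0,0,0]],[0.5,[9.1,1.7,-12.7],[0,0,0]],[0.5,[9.1,3,-12.7],[0,0,0]],[0.5,[9.1,3,-12.7],[0,0,0]],[0.5,[9.1,3,-12.7],[0,0,0]]]'; python3 -c "
from h import *
im=grab('wrist','w4'); H=hsv(im); P=cloud(im)
m=(H[...,0]>45)&(H[...,0]<75)&(H[...,1]>90)
for i,s,c,k in comps(m,50):
    q=P[k]; t=q[q[:,2]>32]; print(c.round(),s[4],q.min(0).round(1),q.max(0).round(1),cv2.minEnclosingCircle(t[:,:2].astype(np.float32)))
go((591,349,60),98.5)"
```

```text
t: 4.8
ee_pos: [587.1, 348.5, 118.8]
orientation: [-1.568, -0.115, 0.118]
ft_force: [0.0, -0.1, 0.6]
width: 44.1
[280. 208.] 1010 [nan nan nan] [nan nan nan] ((587.4095458984375, 348.33935546875), 13.771166801452637)
shift [0.38, 5.94, -0.09] turn [-0.0, 0.001, -0.001] tcp [587.1 349.3 119.5] jaw 98.5 q [ 0.52  0.62  1.55  0.    0.96 -1.2 ] t 4.85 w 43.8
```

View pics/w4.png

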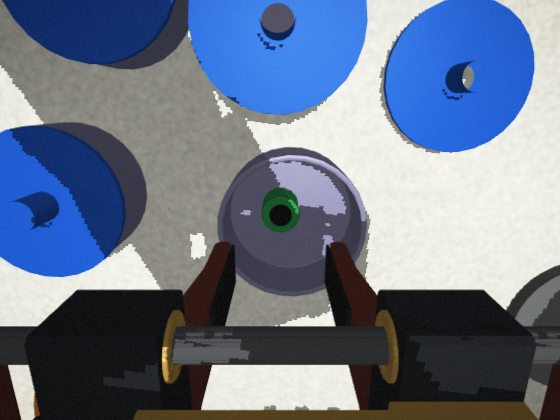

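```bash
python3 -m jog '[[0.5,[0,4,-0.1],[0,0,0]],[0.5,[0,8,-0.1],[0,0,0]],[0.5,[0,10.5,-0.1],[0,0,0]],[0.5,[0,10.7,-0.1],[0,0,0]],[0,[0,10.7,-0.1],[0,0,0]],[0,[0,10.7,-0.1],[0,0,0]],[0,[0,10.7,-0.1],[0,0,0]],[0,[0,10.7,-0.1],[0,0,0]]]'; python3 -m jog '[[0,[0,-3,0],[0,0,0]],[0,[0,-7,0],[0,0,0]],[0,[0,-11,0],[0,0,0]],[0,[0,-13,0],[0,0,0]]]'; python3 -c "
from h import *
grab('side','d5')
# box coords to world
c=np.array([535,-166]); a=np.radians(8.5); Rm=np.array([[np.cos(a),-np.sin(a)],[np.sin(a),np.cos(a)]])
for p in [(0,-45),(-55,40),(0,40),(55,40),(0,0)]: print(p,(c+Rm@np.array(p)).round(1))
go((541,-210,140),98.5)"
```

```text
t: 5.65
ee_pos: [589.4, 348.4, 14.7]
orientation: [-1.566, -0.119, 0.114]
ft_force: [-0.9, 1.6, 7.0]
width: 27.6
t: 6.05
ee_pos: [590.0, 348.0, 147.2]
orientation: [-1.565, -0.12, 0.112]
ft_force: [0.2, 0.2, 0.1]
width: 27.4
(0, -45) [ 541.7 -210.5]
(-55, 40) [ 474.7 -134.6]
(0, 40) [ 529.1 -126.4]
(55, 40) [ 583.5 -118.3]
(0, 0) [ 535. -166.]
shift [-13.2, 0.68, -54.52] turn [-0.003, -0.0, 0.008] tcp [591.1 348.7 149.6] jaw 98.5 q [ 0.52  0.59  1.54 -0.    1.01 -1.2 ] t 6.1 w 27.5
```

View pics/d5.png

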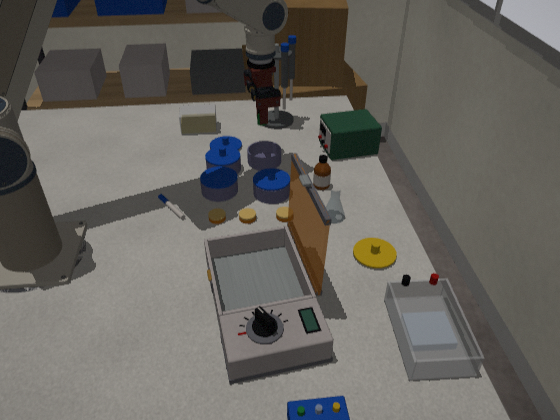

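```bash
python3 -m jog '[[0,[-6,0,-2.5],[0,0,0]],[0,[-10,0,-6],[0,0,0]],[0,[-14,0,-10],[0,0,0]],[0,[-14.5,0,-15],[0,0,0]],[0,[-14.5,0,-20],[0,0,0]],[0,[-14.5,0,-25],[0,0,0]],[0,[-14.5,0,-30],[0,0,0]],[0,[-14.5,0,-35],[0,0,0]]]'; python3 -m jog '[[0,[0,0,-5],[0,0,0]],[0,[0,0,-10],[0,0,0]],[0,[1.3,0,-15],[0,0,0]],[0,[1.3,0,-19.5],[0,0,0]],[0,[1.3,0,-19.5],[0,0,0]],[0,[1.3,0,-19.5],[0,0,0]]]'; python3 -c "
from h import *
im=grab('wrist','w6'); P=cloud(im)
m=(P[...,2]>9)&(P[...,2]<15)
for i,s,c,k in comps(m,500): print(c.round(),s[4],P[k].min(0),P[k].max(0),cv2.minAreaRect(P[k][:,:2].astype(np.float32)))
go((541,-210,140),98.5)"
```

```text
t: 6.9
ee_pos: [493.4, -3.2, 142.5]
orientation: [-1.568, -0.117, 0.116]
ft_force: [1.6, 0.8, 0.4]
width: 27.4
t: 7.5
ee_pos: [534.7, -193.0, 141.9]
orientation: [-1.567, -0.114, 0.115]
ft_force: [0.7, 0.5, -0.5]
width: 27.8
[318. 173.] 48243 [ 426.15913855 -284.80765572    9.00059034] [631.19046156 -47.35060807  14.99163071] ((528.5825805664062, -165.31939697265625), (177.33441162109375, 216.70205688476562), 7.935009479522705)
shift [0.38, 0.19, -1.89] turn [-0.001, -0.001, -0.001] tcp [ 534.5 -191.8  141.9] jaw 98.4 q [-0.37  0.45  1.81  0.    0.88 -2.08] t 7.55 w 27.1
```

View pics/w6.png

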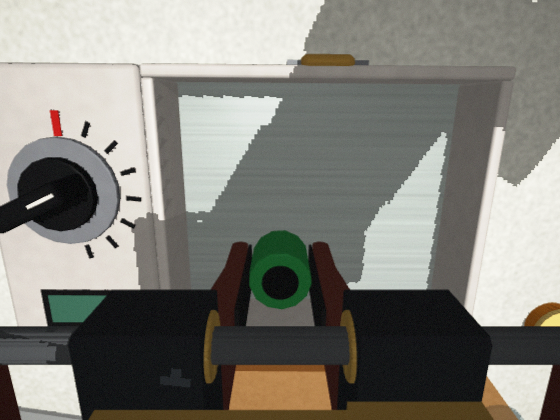

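```bash
python3 -m jog '[[0,[0.3,3,-1.3],[0,0,0]],[0,[0.3,7,-1.3],[0,0,0]],[0,[0.3,10,-1.3],[0,0,0]],[0,[0.3,11.6,-1.3],[0,0,0]],[0,[0.3,11.9,-1.3],[0,0,0]],[0,[0.3,11.9,-1.3],[0,0,0]]]'; python3 -c "
from h import *
go((538,-205,22.5),98.5);print(state()[0]['ft_force'])"
```

```text
t: 8.15
ee_pos: [540.5, -203.9, 23.8]
orientation: [-1.568, -0.117, 0.117]
ft_force: [0.3, -0.4, -1.1]
width: 27.3
shift [-0.26, 0.13, -0.08] turn [-0.0, 0.001, -0.0] tcp [ 540.5 -203.9   23.8] jaw 98.6 q [-0.38  0.64  1.83  0.    0.67 -2.1 ] t 8.15 w 27.3
[ 0.28542518 -0.44828927 -1.09866269]
```

```bash
python3 -m jog '[[0,[0,0.2,0],[0,0,0]],[0.5,[0,0.2,0],[0,0,0]],[0.5,[0,0.2,0],[0,0,0]],[0.5,[0,-3,0],[0,0,0]],[0.5,[0,-7,0],[0,0,0]],[0.7,[0,-11,0],[0,0,0]],[0.7,[0,-13,0],[0,0,0]]]'; python3 -c "
from h import *
im=grab('wrist','w7');grab('side','d7'); im=grab('scene','s7'); H=hsv(im);P=cloud(im)
m=(H[...,0]>12)&(H[...,0]<28)&(H[...,1]>60)&(H[...,2]>110)
for i,s,c,k in comps(m,40):
        q=P[k]; t=q[q[:,2]>14]
        if np.nanmedian(q[:,2])<30: print(c.round(),s[4],'top', (t.min(0)/2+t.max(0)/2).round(1) if len(t) else None)
go((527.5,83,130),98.5)"
```

```text
t: 8.85
ee_pos: [541.8, -205.3, 157.6]
orientation: [-1.57, -0.12, 0.112]
ft_force: [-0.2, 0.3, 0.1]
width: 56.6
[345. 208.] 182 top [447.6  91.3  17.5]
[323. 223.] 203 top [527.9  84.4  17.4]
[296. 244.] 239 top [625.6  79.7  16.9]
[174. 261.] 1272 top [835.1 -88.   20.3]
shift [2.88, 2.48, 28.7] turn [0.002, -0.0, 0.003] tcp [ 541.2 -205.1  155.3] jaw 98.5 q [-0.38  0.44  1.79  0.    0.91 -2.1 ] t 9.0 w 61.3
```

View pics/d7.png

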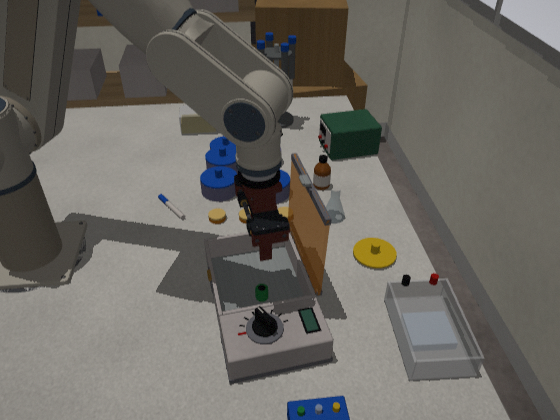

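View pics/w7.png

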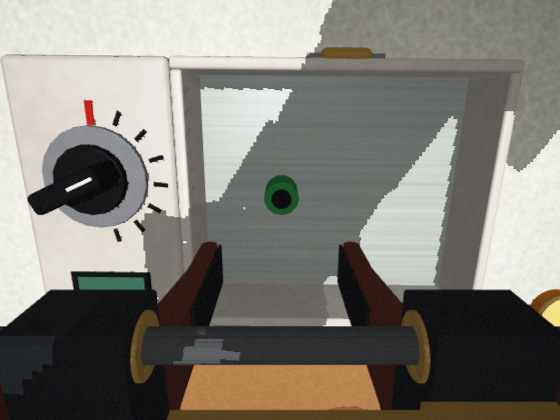

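```bash
python3 -m jog '[[0.7,[-1,0,5],[0,0,0]],[0.7,[-1,0,10],[0,0,0]],[0.7,[-1,0,15],[0,0,0]],[0.7,[-1,0,20],[0,0,0]],[0.7,[0,0,25],[0,0,0]],[0.7,[4,0,27],[0,0,0]],[0.7,[9,0,27],[0,0,0]],[0.7,[12.4,2.5,27],[0,0,0]]]';python3 -m jog '[[0.7,[0,0,0],[0,0,0]],[0.7,[0,0,0],[0,0,0]]]'; python3 -c "
from h import *
im=grab('wrist','w8'); P=cloud(im);H=hsv(im)
m=(P[...,2]>14)&(P[...,2]<22)&(P[...,1]>30)&(P[...,1]<130)
for i,s,c,k in comps(m,500): print(c.round(),s[4],cv2.minEnclosingCircle(P[k][:,:2].astype(np.float32)),np.median(im['color'][k],0),np.median(P[k][:,2]))
go((625,80,20),98.5)"
```

```text
t: 9.8
ee_pos: [627.1, 82.8, 129.7]
orientation: [-1.567, -0.123, 0.114]
ft_force: [-0.5, 0.8, 1.0]
width: 61.7
t: 10.0
ee_pos: [621.3, 80.6, 125.7]
orientation: [-1.568, -0.112, 0.121]
ft_force: [0.0, 0.2, 0.5]
width: 61.6
[305.  75.] 3435 ((525.0914306640625, 84.03073120117188), 22.899980545043945) [160. 138.  80.] 16.80485335943945
[279. 207.] 2587 ((623.53662109375, 79.88776397705078), 22.92905044555664) [155. 132.  73.] 16.819177030601452
shift [0.41, 10.68, -0.1] turn [-0.0, -0.0, -0.004] tcp [621.2  80.5 126.8] jaw 98.5 q [ 0.11  0.54  1.69  0.    0.92 -1.61] t 10.05 w 61.4
```

View pics/w8.png

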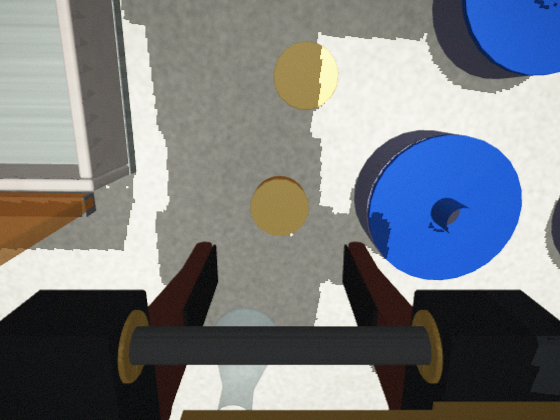

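```bash
python3 -m jog '[[0.7,[0.2,4,0],[0,0,0]],[0.7,[0.2,8,0],[0,0,0]],[0.7,[0.2,11,0],[0,0,0]],[0.7,[0.2,12.1,0],[0,0,0]],[0.7,[0.2,12.1,0],[0,0,0]],[0,[0.2,12.1,0],[0,0,0]],[0,[0.2,12.1,0],[0,0,0]],[0,[0.2,12.1,0],[0,0,0]]]';python3 -m jog '[[0,[0,0,0],[0,0,0]],[0,[0,-2,0],[0,0,0]],[0,[0,-6,0],[0,0,0]],[0,[0,-10,0],[0,0,0]],[0,[0,-12,0],[0,0,0]]]'; python3 -c "
from h import *
im=grab('wrist','w9')
c=np.array([532,-165]); a=np.radians(8); Rm=np.array([[np.cos(a),-np.sin(a)],[np.sin(a),np.cos(a)]])
for p in [(-55,40),(0,40),(55,40)]: print(p,(c+Rm@np.array(p)).round(1))
go((*(c+Rm@np.array([52,40])),130),98.5)"
```

```text
t: 10.85
ee_pos: [626.3, 81.1, 9.5]
orientation: [-1.568, -0.119, 0.114]
ft_force: [-1.5, 0.6, 6.5]
width: 45.0
t: 11.35
ee_pos: [626.8, 81.3, 131.8]
orientation: [-1.567, -0.121, 0.112]
ft_force: [0.6, 0.6, 0.3]
width: 45.0
(-55, 40) [ 472. -133.]
(0, 40) [ 526.4 -125.4]
(55, 40) [ 580.9 -117.7]
shift [-7.92, 0.35, -19.0] turn [0.0, -0.0, 0.009] tcp [628.1  81.4 134.1] jaw 98.5 q [ 0.11  0.54  1.67  0.    0.92 -1.61] t 11.4 w 45.3
```

View pics/w9.png

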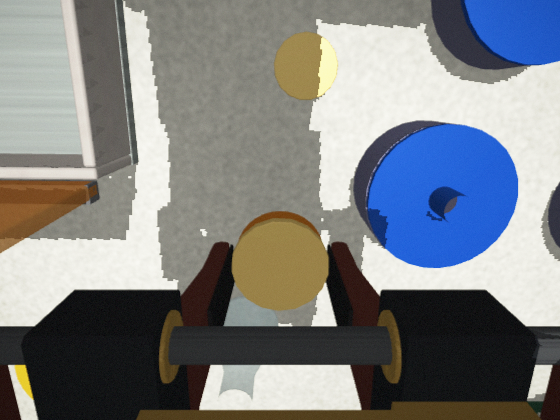

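```bash
python3 -m jog '[[0,[-5,0,0],[0,0,0]],[0,[-9,0,-2],[0,0,0]],[0,[-9,0,-7],[0,0,0]],[0,[-8.6,0,-12],[0,0,0]],[0,[-8.6,0,-17],[0,0,0]],[0,[-8.6,0,-19],[0,0,0]],[0,[-8.6,3,-19],[0,0,0]],[0,[-8.6,3,-19],[0,0,0]]]'; python3 -c "
from h import *
c=np.array([532,-165]); a=np.radians(8); Rm=np.array([[np.cos(a),-np.sin(a)],[np.sin(a),np.cos(a)]])
go((*(c+Rm@np.array([46,40])),22),98.5)"
```

```text
t: 12.2
ee_pos: [565.6, -119.9, 94.8]
orientation: [-1.566, -0.111, 0.119]
ft_force: [-0.8, 0.4, -1.4]
width: 45.0
shift [0.68, 7.28, -0.02] turn [-0.002, -0.002, -0.005] tcp [ 565.6 -119.9   94.8] jaw 98.4 q [-0.23  0.53  1.81  0.    0.81 -1.95] t 12.2 w 45.0
```

```bash
python3 -m jog '[[0,[0.3,3,0],[0,0,0]],[0,[0.3,6,0],[0,0,0]],[0,[0.3,7.2,0],[0,0,0]],[0,[0.3,7.4,0],[0,0,0]],[0,[0.3,7.5,0],[0,0,0]],[0,[0.3,7.5,0],[0,0,0]]]'; python3 -m jog '[[0.65,[0,0,0],[0,0,0]],[0.65,[0,0,0],[0,0,0]],[0.65,[0,-3,0],[0,0,0]],[0.7,[0,-7,0],[0,0,0]],[0.7,[0,-11,0],[0,0,0]],[0.7,[0,-11,0],[0,0,0]]]'; python3 -c "
from h import *
im=grab('wrist','w10')
im=grab('scene','s10'); H=hsv(im);P=cloud(im)
m=(H[...,0]>12)&(H[...,0]<28)&(H[...,1]>60)&(H[...,2]>110)
for i,s,c,k in comps(m,40):
        q=P[k]; t=q[q[:,2]>14]
        if np.nanmedian(q[:,2])<30: print(c.round(),s[4],'top', (t.min(0)/2+t.max(0)/2).round(1) if len(t) else None)
go((527,84,120),98.5)"
```

```text
t: 12.8
ee_pos: [571.9, -119.1, 23.8]
orientation: [-1.568, -0.118, 0.115]
ft_force: [-0.2, 0.0, -0.5]
width: 45.1
t: 13.4
ee_pos: [574.6, -120.0, 138.4]
orientation: [-1.571, -0.124, 0.109]
ft_force: [0.7, 0.9, 0.0]
width: 61.5
[345. 208.] 184 top [446.7  92.3  17.1]
[323. 223.] 209 top [527.   84.2  16.7]
[174. 261.] 1279 top [839.2 -81.3  19.5]
shift [-1.42, 1.37, 20.77] turn [0.001, -0.0, 0.003] tcp [ 571.7 -119.3  134. ] jaw 98.5 q [-0.23  0.48  1.78 -0.    0.88 -1.95] t 13.5 w 61.1
```

View pics/w10.png

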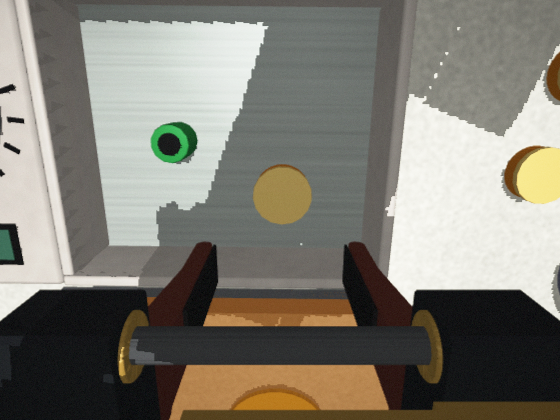

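```bash
python3 -m jog '[[0.7,[-0.5,0,5],[0,0,0]],[0.7,[-1,0,10],[0,0,0]],[0.7,[-1.4,0,15],[0,0,0]],[0.7,[-1.4,0,20],[0,0,0]],[0.7,[-1.4,3,20.8],[0,0,0]],[0.7,[-1.4,7,20.8],[0,0,0]],[0.7,[-1.4,7,20.8],[0,0,0]]]'; python3 -c "
from h import *
im=grab('wrist','w11'); P=cloud(im)
m=(P[...,2]>14)&(P[...,2]<22)&(P[...,1]>30)&(P[...,1]<130)
for i,s,c,k in comps(m,500): print(c.round(),s[4],cv2.minEnclosingCircle(P[k][:,:2].astype(np.float32)))
go((526,84,8),98.5)"
```

```text
t: 14.2
ee_pos: [521.6, 84.6, 57.5]
orientation: [-1.568, -0.109, 0.126]
ft_force: [-0.2, 0.4, -0.1]
width: 61.5
[314. 105.] 5734 ((445.15447998046875, 91.68063354492188), 22.969615936279297)
[279. 240.] 4306 ((524.9009399414062, 84.12882995605469), 22.976261138916016)
shift [0.29, 5.17, -0.07] turn [-0.0, 0.0, -0.008] tcp [523.4  84.3  59.7] jaw 98.5 q [ 0.14  0.54  1.93 -0.    0.69 -1.58] t 14.25 w 61.4
```

```bash
python3 -m jog '[[0.7,[0.2,3,0],[0,0,0]],[0.7,[0.2,5,0],[0,0,0]],[0.7,[0.2,5.2,0],[0,0,0]],[0,[0.2,5.2,0],[0,0,0]],[0,[0.2,5.2,0],[0,0,0]],[0,[0.2,5.2,0],[0,0,0]],[0,[0.2,5.2,0],[0,0,0]]]';python3 -m jog '[[0,[0,-2,0],[0,0,0]],[0,[0,-6,0],[0,0,0]],[0,[0,-10,0],[0,0,0]],[0,[0,-12,0],[0,0,0]],[0,[0,-12,0],[0,0,0]]]'; python3 -c "
from h import *
c=np.array([532,-165]); a=np.radians(8); Rm=np.array([[np.cos(a),-np.sin(a)],[np.sin(a),np.cos(a)]])
go((*(c+Rm@np.array([-8,40])),23),98.5)"
```

```text
t: 14.95
ee_pos: [529.5, 84.8, 12.0]
orientation: [-1.568, -0.118, 0.114]
ft_force: [-1.1, -1.4, 8.2]
width: 45.4
t: 15.45
ee_pos: [530.6, 85.2, 134.1]
orientation: [-1.567, -0.122, 0.111]
ft_force: [-0.2, -0.8, -0.1]
width: 44.7
shift [-4.4, 11.08, -20.76] turn [0.0, -0.0, 0.007] tcp [530.6  85.2 134.1] jaw 98.5 q [ 0.14  0.42  1.89  0.    0.83 -1.58] t 15.45 w 44.7
```

```bash
python3 -m jog '[[0,[-2,0,-5],[0,0,0]],[0,[-4,0,-10],[0,0,0]],[0,[-4.3,0,-15],[0,0,0]],[0,[-4.3,0,-20],[0,0,0]],[0,[-4.3,2,-20.8],[0,0,0]],[0,[-4.3,6,-20.8],[0,0,0]],[0,[-4.3,9,-20.8],[0,0,0]],[0,[-4.3,10.4,-20.8],[0,0,0]]]'; python3 -m jog '[[0,[0,0.4,0],[0,0,0]],[0,[0,0.4,0],[0,0,0]]]'; python3 -c "
from h import *
c=np.array([532,-165]); a=np.radians(8); Rm=np.array([[np.cos(a),-np.sin(a)],[np.sin(a),np.cos(a)]])
o,_=state(); print(o['ft_force'].round(1))
go((*(c+Rm@np.array([-8,40])),23),98.5)"
```

```text
t: 16.25
ee_pos: [514.0, -126.9, 23.3]
orientation: [-1.566, -0.112, 0.12]
ft_force: [-0.3, 5.2, 21.7]
width: 44.9
t: 16.45
ee_pos: [516.4, -127.0, 22.3]
orientation: [-1.567, -0.116, 0.117]
ft_force: [-0.1, -0.2, -0.2]
width: 45.5
[-0.1 -0.2 -0.2]
shift [0.22, -0.07, 0.01] turn [-0.0, 0.0, -0.001] tcp [ 516.4 -127.    22.3] jaw 98.5 q [-0.26  0.61  1.93 -0.    0.6  -1.98] t 16.45 w 45.5
```

```bash
python3 -m jog '[[0.65,[0,0,0],[0,0,0]],[0.65,[0,0,0],[0,0,0]],[0.65,[0,-3,0],[0,0,0]],[0.7,[0,-7,0],[0,0,0]],[0.7,[0,-11,0],[0,0,0]],[0.7,[0,-11,0],[0,0,0]]]'; python3 -c "
from h import *
im=grab('wrist','w12')
im=grab('scene','s12'); H=hsv(im);P=cloud(im)
m=(H[...,0]>12)&(H[...,0]<28)&(H[...,1]>60)&(H[...,2]>110)
for i,s,c,k in comps(m,40):
        q=P[k]; t=q[q[:,2]>14]
        if np.nanmedian(q[:,2])<30: print(c.round(),s[4],'top', (t.min(0)/2+t.max(0)/2).round(1) if len(t) else None)
go((446,91.5,60),98.5)"
```

```text
t: 17.05
ee_pos: [520.4, -128.1, 138.4]
orientation: [-1.571, -0.125, 0.109]
ft_force: [0.3, -1.3, -0.1]
width: 61.3
[345. 208.] 183 top [446.3  91.9  17.3]
[174. 261.] 1275 top [809.2 -99.5  20.8]
shift [-3.86, 7.37, 22.72] turn [0.002, 0.0, 0.003] tcp [ 517.5 -127.4  134.2] jaw 98.5 q [-0.26  0.41  1.9  -0.    0.83 -1.98] t 17.15 w 61.5
```

View pics/w12.png

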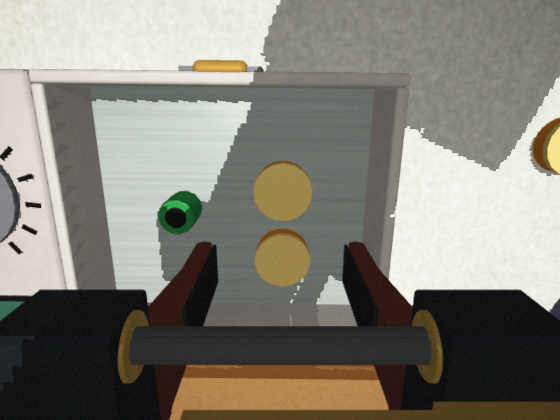

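```bash
python3 -m jog '[[0.7,[-1,0,5],[0,0,0]],[0.7,[-2,0,10],[0,0,0]],[0.7,[-3,0,15],[0,0,0]],[0.7,[-3.9,0,20],[0,0,0]],[0.7,[-3.9,3,22.7],[0,0,0]],[0.7,[-3.9,7,22.7],[0,0,0]],[0.7,[-3.9,7,22.7],[0,0,0]]]'; python3 -c "
from h import *
im=grab('wrist','w13'); P=cloud(im)
m=(P[...,2]>14)&(P[...,2]<22)&(P[...,1]>30)&(P[...,1]<130)
for i,s,c,k in comps(m,500): print(c.round(),s[4],cv2.minEnclosingCircle(P[k][:,:2].astype(np.float32)))
go((446,91.5,8),98.5)"
```

```text
t: 17.85
ee_pos: [439.9, 91.7, 58.1]
orientation: [-1.569, -0.11, 0.126]
ft_force: [-0.8, -0.8, 0.5]
width: 61.7
[279. 242.] 4250 ((445.0589599609375, 91.66814422607422), 23.071025848388672)
shift [0.49, 5.21, -0.05] turn [0.0, 0.001, -0.008] tcp [441.5  91.3  60.1] jaw 98.6 q [ 0.18  0.46  2.1  -0.    0.59 -1.54] t 17.9 w 61.3
```

```bash
python3 -m jog '[[0.7,[0.2,3,0],[0,0,0]],[0.7,[0.2,5,0],[0,0,0]],[0.7,[0.2,5.2,0],[0,0,0]],[0,[0.2,5.2,0],[0,0,0]],[0,[0.2,5.2,0],[0,0,0]],[0,[0.2,5.2,0],[0,0,0]],[0,[0.2,5.2,0],[0,0,0]]]';python3 -m jog '[[0,[0,-2,0],[0,0,0]],[0,[0,-6,0],[0,0,0]],[0,[0,-10,0],[0,0,0]],[0,[0,-12,0],[0,0,0]],[0,[0,-12,0],[0,0,0]]]'; python3 -c "
from h import *
c=np.array([532,-165]); a=np.radians(8); Rm=np.array([[np.cos(a),-np.sin(a)],[np.sin(a),np.cos(a)]])
go((*(c+Rm@np.array([-62,40])),23),98.5)"
```

```text
t: 18.6
ee_pos: [447.5, 91.7, 11.9]
orientation: [-1.568, -0.118, 0.115]
ft_force: [-0.7, -3.4, 9.3]
width: 45.1
t: 19.1
ee_pos: [448.6, 92.2, 133.9]
orientation: [-1.567, -0.122, 0.111]
ft_force: [-0.0, -0.2, 0.5]
width: 45.2
shift [-1.79, 11.07, -22.62] turn [-0.0, -0.0, 0.007] tcp [448.6  92.2 133.9] jaw 98.5 q [ 0.18  0.32  2.06  0.    0.76 -1.54] t 19.1 w 45.2
```

```bash
python3 -m jog '[[0,[-1,0,-5],[0,0,0]],[0,[-1.8,0,-10],[0,0,0]],[0,[-1.8,0,-15],[0,0,0]],[0,[-1.8,0,-20],[0,0,0]],[0,[-1.8,2,-22.6],[0,0,0]],[0,[-1.8,6,-22.6],[0,0,0]],[0,[-1.8,9,-22.6],[0,0,0]],[0,[-1.8,10.2,-22.6],[0,0,0]]]'; python3 -m jog '[[0,[0,0.4,0],[0,0,0]],[0,[0,0.6,0],[0,0,0]],[0,[0,0.6,0],[0,0,0]],[0.65,[0,0.6,0],[0,0,0]],[0.65,[0,0.6,0],[0,0,0]],[0.65,[0,-3,0],[0,0,0]],[0.7,[0,-7,0],[0,0,0]],[0.7,[0,-12,0],[0,0,0]]]'; python3 -c "
from h import *
im=grab('wrist','w14');grab('side','d14');grab('scene','s14')
go((480,460,140),98.5)"
```

```text
t: 19.9
ee_pos: [460.6, -134.3, 25.8]
orientation: [-1.566, -0.113, 0.118]
ft_force: [-0.2, 0.5, 0.1]
width: 45.0
t: 20.7
ee_pos: [460.9, -133.9, 149.0]
orientation: [-1.566, -0.114, 0.119]
ft_force: [0.8, 0.1, 0.1]
width: 61.0
shift [10.34, 1.05, 58.61] turn [0.003, 0.0, 0.007] tcp [ 464.4 -135.   151.8] jaw 98.5 q [-0.31  0.32  2.   -0.    0.82 -2.03] t 20.85 w 61.3
```

View pics/w14.png

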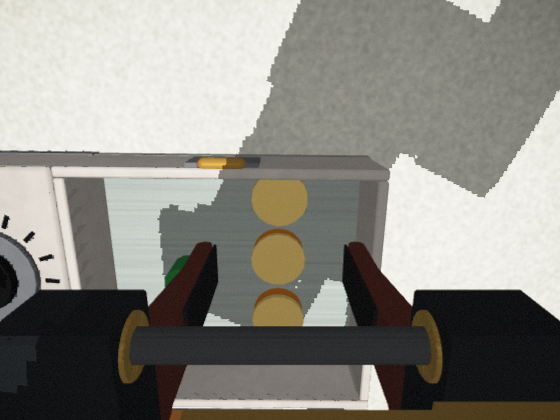

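View pics/d14.png

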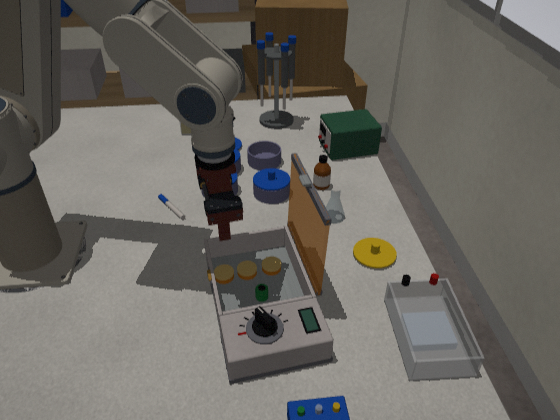

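All three dishes lie in the chamber, pale side up, at (224,273), (247,270) and (271,265) in the side view, with the green puck at (261,292). Next I'll put tub D's lid back.

```bash
python3 -m jog '[[0.6,[0.9,0,5],[0,0,0]],[0.6,[1.8,0,10],[0,0,0]],[0.6,[2.7,0,15],[0,0,0]],[0.6,[3.6,0,20],[0,0,0]],[0.6,[4.4,0,25],[0,0,0]],[0.6,[5.3,0,30],[0,0,0]],[0.6,[6.2,0,35],[0,0,0]],[0.6,[7,0,40],[0,0,0]]]'; python3 -m jog '[[0.6,[0.9,0,5],[0,0,0]],[0.6,[1.8,0,10],[0,0,0]],[0.6,[2.7,0,15],[0,0,0]],[0.6,[3.3,1.5,18.6],[0,0,0]],[0.6,[3.3,1.5,18.6],[0,0,0]],[0.6,[3.3,1.5,18.6],[0,0,0]]]'; python3 -c "
from h import *
im=grab('wrist','w15'); P=cloud(im); H=hsv(im)
m=(H[...,0]>100)&(H[...,0]<130)&(H[...,1]>150)&(P[...,2]>5)&(P[...,2]<16)
for i,s,c,k in comps(m,1000): print(c.round(),s[4],cv2.minEnclosingCircle(P[k][:,:2].astype(np.float32)),np.median(P[k][:,2]))
go((480,460,19),98.5)"
```

```text
t: 21.65
ee_pos: [470.9, 267.3, 146.9]
orientation: [-1.569, -0.115, 0.118]
ft_force: [1.5, -0.5, 1.0]
width: 52.3
t: 22.25
ee_pos: [475.8, 454.0, 131.0]
orientation: [-1.57, -0.115, 0.12]
ft_force: [-0.7, -0.5, -0.2]
width: 52.4
[287. 200.] 11840 ((476.8603820800781, 459.2247619628906), 51.885658264160156) 9.833174692256023
shift [0.51, 11.26, 0.63] turn [0.002, 0.0, -0.003] tcp [476.2 453.3 131.7] jaw 98.5 q [ 0.74  0.58  1.61 -0.    0.96 -0.98] t 22.3 w 52.7
```

View pics/w15.png

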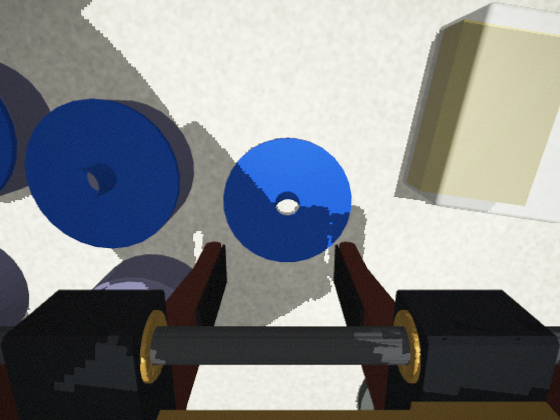

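```bash
python3 -m jog '[[0.6,[0.2,4,0.5],[0,0,0]],[0.6,[0.2,8,0.5],[0,0,0]],[0.6,[0.2,11,0.5],[0,0,0]],[0.6,[0.2,11.2,0.5],[0,0,0]],[0,[0.2,11.2,0.5],[0,0,0]],[0,[0.2,11.2,0.5],[0,0,0]],[0,[0.2,11.2,0.5],[0,0,0]],[0,[0.2,11.2,0.5],[0,0,0]]]'; python3 -m jog '[[0,[0,-3,0],[0,0,0]],[0,[0,-7,0],[0,0,0]],[0,[0,-11,0],[0,0,0]],[0,[0,-13,0],[0,0,0]],[0,[0,-13,0],[0,0,0]]]'; python3 -c "
from h import *
grab('wrist','w16')
go((595,357,130),98.5)"
```

```text
t: 23.1
ee_pos: [479.3, 460.2, 23.2]
orientation: [-1.566, -0.118, 0.115]
ft_force: [-0.6, -0.2, -0.0]
width: 23.8
t: 23.6
ee_pos: [480.4, 461.4, 156.3]
orientation: [-1.563, -0.121, 0.112]
ft_force: [0.1, -0.2, 0.7]
width: 0.6
shift [9.9, 2.38, -11.94] turn [-0.002, -0.0, 0.004] tcp [479.3 460.4 153.8] jaw 98.5 q [ 0.75  0.56  1.59 -0.    1.   -0.97] t 23.65 w 0.4
```

View pics/w16.png

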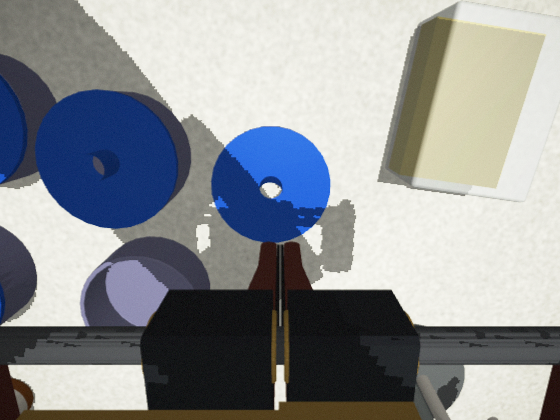

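The grasp missed because I lifted before the fingers had closed. The lid is still lying on its plug at (271,184). I'll measure again and repeat with more closing time.

```bash
python3 -c "
from h import *
im=dict(np.load('pics/w16.npz')); P=cloud(im); H=hsv(im)
m=(H[...,0]>100)&(H[...,0]<130)&(H[...,1]>150)&(P[...,2]>5)&(P[...,2]<16)
for i,s,c,k in comps(m,1000): print(c.round(),s[4],cv2.minEnclosingCircle(P[k][:,:2].astype(np.float32)),np.median(P[k][:,2]))
go((477,464,19),98.5)"
```

```text
[270. 184.] 10303 ((477.4460144042969, 452.98590087890625), 51.728904724121094) 9.81847181257541
shift [-0.23, 13.48, 0.36] turn [-0.002, -0.0, 0.004] tcp [479.3 460.4 153.8] jaw 98.5 q [ 0.75  0.56  1.59 -0.    1.   -0.97] t 23.65 w 0.4
```

```bash
python3 -m jog '[[0.6,[-0.2,3,-0.7],[0,0,0]],[0.6,[-0.2,6,-0.7],[0,0,0]],[0.6,[-0.2,6,-0.7],[0,0,0]],[0.6,[-0.2,9,-0.7],[0,0,0]],[0.6,[-0.2,12.5,-0.7],[0,0,0]],[0.6,[-0.2,13.4,-0.7],[0,0,0]],[0.6,[-0.2,13.4,-0.7],[0,0,0]]]'; python3 -m jog '[[0,[0,0,0],[0,0,0]],[0,[0,0,0],[0,0,0]],[0,[0,0,0],[0,0,0]],[0,[0,0,0],[0,0,0]],[0,[0,0,0],[0,0,0]],[0,[0,0,0],[0,0,0]]]'
```

```text
t: 24.35
ee_pos: [476.7, 451.6, 16.2]
orientation: [-1.57, -0.114, 0.119]
ft_force: [0.3, 0.5, 0.8]
width: 51.5
t: 24.95
ee_pos: [477.9, 452.7, 18.4]
orientation: [-1.567, -0.117, 0.116]
ft_force: [-1.0, -0.4, 5.6]
width: 19.2
```

```bash
python3 -m jog '[[0,[0,-3,0],[0,0,0]],[0,[0,-7,0],[0,0,0]],[0,[0,-11,0],[0,0,0]],[0,[5,-13,-5],[0,0,0]],[0,[8,-13,-9],[0,0,0]],[0,[10.2,-13,-11.1],[0,0,0]],[0,[10.2,-13,-11.1],[0,0,0]],[0,[10.2,-13,-11.1],[0,0,0]]]'; python3 -c "
from h import *
im=grab('scene','s17'); im=grab('wrist','w17'); P=cloud(im); H=hsv(im)
for n in ('s2','w4','w15','w16'):
  im=dict(np.load(f'pics/{n}.npz')); P=cloud(im)
  m=(P[...,2]>41)&(P[...,2]<47)&(P[...,0]>530)&(P[...,0]<660)&(P[...,1]>295)&(P[...,1]<420)
  q=P[m]; A=np.c_[2*q[:,:2],np.ones(len(q))]; s=np.linalg.lstsq(A,(q[:,:2]**2).sum(1),rcond=None)[0] if len(q)>10 else 0; print(n,len(q),s, cv2.minEnclosingCircle(q[:,:2].astype(np.float32)))
go((595,357,130),98.5)"
```

```text
t: 25.75
ee_pos: [595.5, 356.4, 147.1]
orientation: [-1.568, -0.114, 0.115]
ft_force: [-0.2, 0.2, -0.7]
width: 19.2
s2 342 [ 5.96482214e+02  3.57152955e+02 -4.80873348e+05] ((596.5383911132812, 357.17315673828125), 53.270179748535156)
w4 2331 [ 5.93377855e+02  3.57103505e+02 -4.77167479e+05] ((593.9421997070312, 357.1380920410156), 52.047767639160156)
w15 500 [ 5.87355328e+02  3.56729325e+02 -4.70263303e+05] ((553.558349609375, 351.1626281738281), 31.490432739257812)
w16 962 [ 5.92698252e+02  3.57525123e+02 -4.76667056e+05] ((590.2382202148438, 355.21441650390625), 52.314998626708984)
shift [0.11, 1.69, -0.11] turn [0.0, 0.0, -0.001] tcp [593.7 357.9 146.9] jaw 98.5 q [ 0.53  0.61  1.51  0.    1.02 -1.19] t 25.85 w 19.1
```

View pics/w17.png

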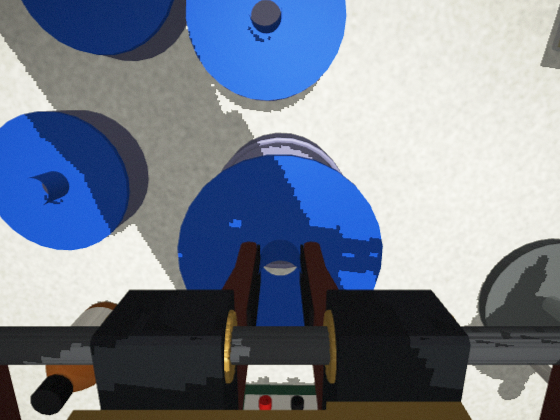

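View pics/s17.png

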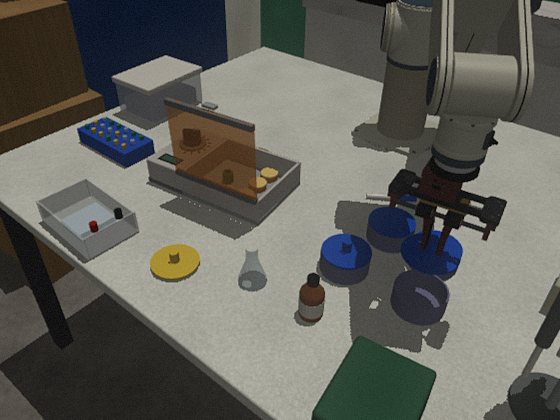

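```bash
python3 -m jog '[[0,[0.1,3,-0.05],[0,0,0]],[0,[0.1,6,-0.05],[0,0,0]],[0,[0.1,7.5,-0.05],[0,0,0]],[0,[0.1,8.2,-0.05],[0,0,0]],[0,[0.1,8.6,-0.05],[0,0,0]],[0,[0.1,8.8,-0.05],[0,0,0]],[0,[0.1,8.8,-0.05],[0,0,0]]]'; python3 -m jog '[[0.5,[0,0,0],[0,0,0]],[0.6,[0,0,0],[0,0,0]],[0.6,[0,-4,0],[0,0,0]],[0.6,[0,-9,0],[0,0,0]],[0.6,[-4,-9,0],[0,0,0]],[0.6,[-8,-9,0],[0,0,0]]]';  python3 -c "
from h import *
im=grab('scene','s18'); P=cloud(im); H=hsv(im)
im=grab('wrist','w18'); P=cloud(im); H=hsv(im)
m=(H[...,0]>100)&(H[...,0]<130)&(H[...,1]>150)&(P[...,2]>35)&(P[...,2]<60)
for i,s,c,k in comps(m,1000): q=P[k]; print(c.round(),s[4],cv2.minEnclosingCircle(q[:,:2].astype(np.float32)),np.median(q[:,2]), np.linalg.lstsq(np.c_[q[:,:2],np.ones(len(q))],q[:,2],rcond=None)[0][:2])
"
```

```text
t: 26.55
ee_pos: [596.4, 357.7, 60.3]
orientation: [-1.567, -0.117, 0.116]
ft_force: [0.7, -0.3, -0.2]
width: 19.5
t: 27.15
ee_pos: [517.9, 346.0, 152.1]
orientation: [-1.565, -0.119, 0.112]
ft_force: [-0.1, 0.7, -0.6]
width: 52.8
[114. 103.] 17395 ((454.5408630371094, 217.06166076660156), 52.20609664916992) 48.94045570026958 [ 6.96274066e-05 -1.71348547e-03]
[269. 145.] 15519 ((467.71368408203125, 328.6689453125), 51.96256637573242) 48.85631893988091 [-0.00027381 -0.0007369 ]
[ 72. 264.] 7229 ((599.0908813476562, 191.33816528320312), 52.47206115722656) 48.96270644416819 [ 0.01172233 -0.00136354]
[280. 291.] 7434 ((594.9142456054688, 357.0074157714844), 51.64396667480469) 48.83275650850425 [0.00852026 0.00031723]
```

View pics/s18.png

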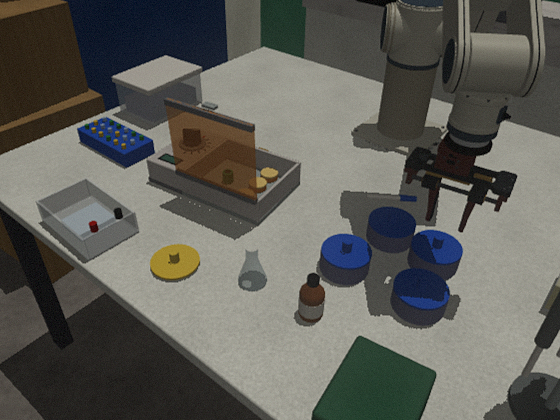

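View pics/w18.png

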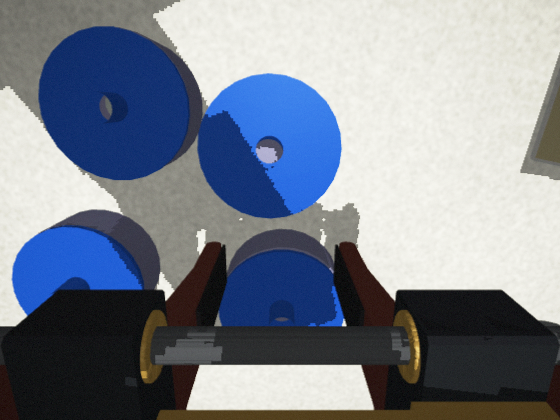

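Lid D is seated: flat at z=48.8 and centred at (594.9,357). Now for the chamber lid. I'll bring closed fingers around behind it.

```bash
python3 -c "
from h import *
im=dict(np.load('pics/s18.npz')); P=cloud(im)
c=np.array([532,-165]); a=np.radians(8); Rm=np.array([[np.cos(a),-np.sin(a)],[np.sin(a),np.cos(a)]])
m=(P[...,2]>85)&(P[...,1]>-230)&(P[...,1]<-20)&(P[...,0]>560)&(P[...,0]<750)
q=P[m]; b=(q[:,:2]-c)@Rm; z=q[:,2]
for lo in range(90,290,25):
  k=(z>lo)&(z<lo+10); print(lo,np.median(b[k],0).round(1),b[k].min(0).round(),b[k].max(0).round())
go((*(c+Rm@np.array([205,200])),215),98); go((*(c+Rm@np.array([205,20])),215),98)
"
```

```text
90 [112.5  22.1] [105. -81.] [115. 116.]
115 [113.4  26.5] [104. -81.] [118. 115.]
140 [114.   30.9] [106. -78.] [118. 115.]
165 [115.1  20.2] [107. -82.] [118. 115.]
190 [115.5  29.2] [109. -81.] [119. 116.]
215 [116.6  24.7] [108. -82.] [120. 115.]
240 [117.5  25.9] [110. -81.] [121. 116.]
265 [116.2  18.7] [ 96. -82.] [123. 116.]
shift [15.05, -6.53, -30.85] turn [0.001, 0.01, -0.004] tcp [512.2 344.1 149.8] jaw 98.6 q [ 0.57  0.5   1.7   0.    0.95 -1.15] t 27.25 w 52.7
shift [14.88, -6.51, -48.85] turn [0.001, 0.01, -0.004] tcp [512.2 344.1 149.8] jaw 98.6 q [ 0.57  0.5   1.7   0.    0.95 -1.15] t 27.25 w 52.7
```

```bash
python3 -m jog '[[0,[4,-3,0],[0,0,0]],[0,[8,-6.5,-2],[0,0,0]],[0,[12,-6.5,-5],[0,0,0]],[0,[12.5,-6.5,-10],[0,0,0]],[0,[12.5,-6.5,-15],[0,0,0]],[0,[12.5,-6.5,-20],[0,0,0]],[0,[12.5,-6.5,-25],[0,0,0]],[0,[12.5,-6.5,-28],[0,0,0]]]'; python3 -m jog '[[0,[0,0,-0.5],[0,0,0]],[0,[0,0,-0.5],[0,0,0]]]'; python3 -c "
from h import *
c=np.array([532,-165]); a=np.radians(8); Rm=np.array([[np.cos(a),-np.sin(a)],[np.sin(a),np.cos(a)]])
o,_=state(); print('box',(o['ee_pos'][:2]-c)@Rm)
grab('side','d19')
go((*(c+Rm@np.array([165,20])),215),98)
"
```

```text
t: 28.05
ee_pos: [682.7, 83.5, 215.0]
orientation: [-1.568, -0.116, 0.114]
ft_force: [-0.4, 0.6, 0.5]
width: 0.5
t: 28.25
ee_pos: [683.2, 80.9, 214.8]
orientation: [-1.567, -0.115, 0.114]
ft_force: [0.8, -0.1, 0.9]
width: 0.7
box [183.91465936 222.50752997]
shift [-2.04, -0.03, -20.37] turn [-0.0, 0.008, 0.001] tcp [682.9  82.2 214.8] jaw 98.4 q [ 0.1   0.52  1.49  0.    1.13 -1.62] t 28.3 w 0.5
```

View pics/d19.png

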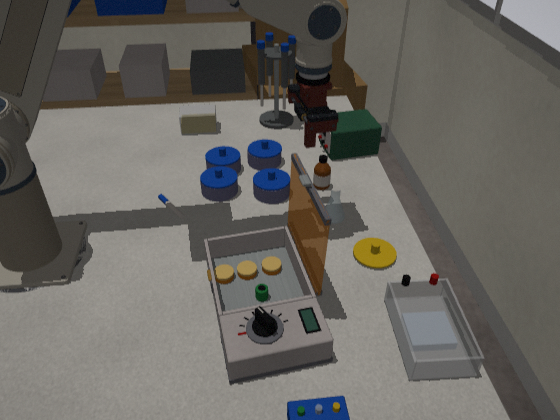

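```bash
python3 -m jog '[[0,[0,0,-5],[0,0,0]],[0,[0,0,-10],[0,0,0]],[0,[0,0,-15],[0,0,0]],[0,[0,0,-20],[0,0,0]],[0,[-2,0,-20],[0,0,0]],[0,[-3.5,0,-20],[0,0,0]],[0,[-5,0,-20],[0,0,0]],[0,[-6.5,0,-20],[0,0,0]]]'; python3 -c "
from h import *
c=np.array([532,-165]); a=np.radians(8); Rm=np.array([[np.cos(a),-np.sin(a)],[np.sin(a),np.cos(a)]])
o,_=state(); print('box',(o['ee_pos'][:2]-c)@Rm,o['ft_force'])
grab('scene','s20')
"
```

```text
t: 29.1
ee_pos: [648.3, -123.5, 214.8]
orientation: [-1.567, -0.119, 0.117]
ft_force: [3.3, 0.8, 1.8]
width: 0.6
box [120.93410308  24.92211553] [3.26895948 0.76330025 1.79110575]
```

View pics/s20.png

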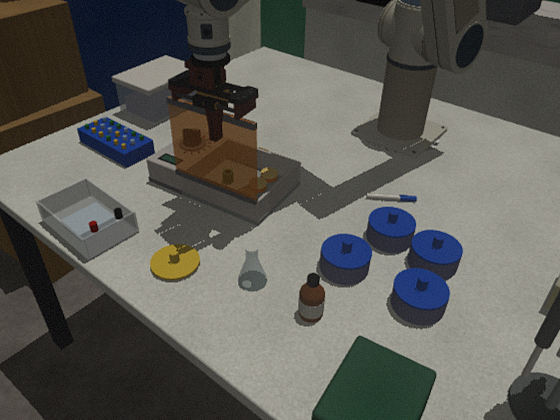

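```bash
python3 -m jog '[[0,[-3,0,0],[0,0,0]],[0,[-6,0,0],[0,0,0]],[0,[-9,0.3,0],[0,0,0]],[0,[-12,2,0],[0,0,0]],[0,[-14.3,4,0],[0,0,0]],[0,[-16,6,0],[0,0,0]],[0,[-17.3,7.8,0],[0,0,0]],[0,[-18.2,9.3,0],[0,0,0]]]'; python3 -c "
from h import *
c=np.array([532,-165]); a=np.radians(8); Rm=np.array([[np.cos(a),-np.sin(a)],[np.sin(a),np.cos(a)]])
o,_=state(); print('box',(o['ee_pos'][:2]-c)@Rm,o['ft_force'])
grab('side','d21');grab('scene','s21')
"
```

```text
t: 29.95
ee_pos: [468.1, -151.1, 121.1]
orientation: [-1.568, -0.118, 0.117]
ft_force: [1.0, -0.1, 0.3]
width: 0.3
box [-61.38208531  22.6832266 ] [ 1.01391404 -0.09001828  0.31520393]
```

View pics/d21.png

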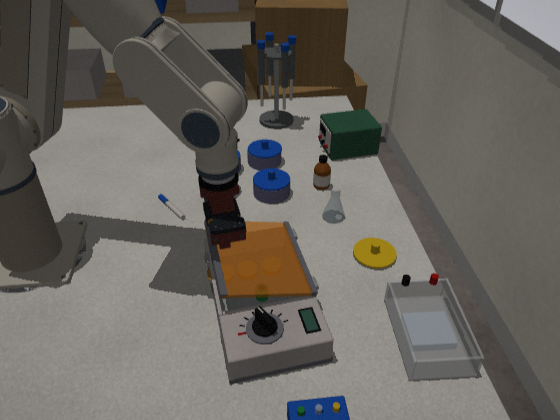

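View pics/s21.png

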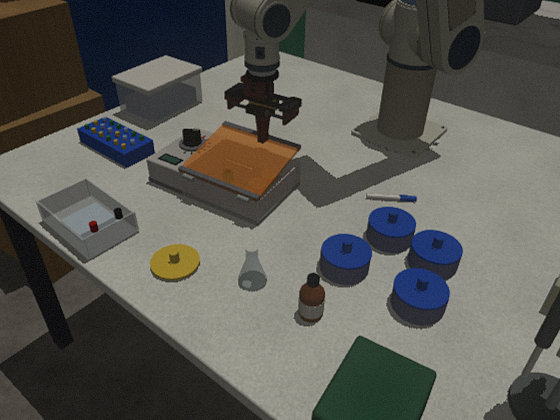

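```bash
python3 -m jog '[[0,[0,-2.5,-1],[0,0,0]],[0,[-2.3,-2.5,-1.8],[0,0,0]],[0,[-2.3,-1,-1.8],[0,0,0]],[0,[-2.3,1,-1.8],[0,0,0]],[0,[-2.3,2.5,-1.8],[0,0,0]],[0,[-2.3,3,-1.8],[0,0,0]]]'; python3 -m jog '[[0,[0,0.4,0],[0,0,0]],[0,[0,0.8,0],[0,0,0]],[0,[0,1.0,0],[0,0,0]]]';python3 -m jog '[[0,[0,0.2,0],[0,0,0]],[0,[0,0.3,0],[0,0,0]]]'; python3 -c "
from h import *
c=np.array([532,-165]); a=np.radians(8); Rm=np.array([[np.cos(a),-np.sin(a)],[np.sin(a),np.cos(a)]])
o,_=state(); print('box',(o['ee_pos']),(o['ee_pos'][:2]-c)@Rm,o['ft_force'])"
```

```text
t: 30.65
ee_pos: [448.6, -172.8, 91.2]
orientation: [-1.567, -0.117, 0.118]
ft_force: [0.1, 0.3, 0.4]
width: 0.6
t: 30.95
ee_pos: [448.0, -173.0, 82.4]
orientation: [-1.567, -0.117, 0.118]
ft_force: [-2.4, 0.7, 3.2]
width: 0.3
t: 31.15
ee_pos: [448.7, -173.3, 79.8]
orientation: [-1.568, -0.118, 0.116]
ft_force: [-6.7, 3.8, 25.4]
width: 0.5
box [ 448.72262246 -173.27048379   79.83041309] [-83.6179567    3.39997486] [-6.699303    3.77353093 25.37982334]
```

```bash
python3 -m jog '[[0,[0,0,0],[0,0,0]],[0,[0,0.05,0],[0,0,0]]]'; python3 -m jog '[[0,[0,-2,0],[0,0,0]],[0,[0,-6,0],[0,0,0]],[0,[0,-9,0],[0,0,0]]]'; python3 -c "
from h import *
im=grab('side','d22');grab('scene','s22'); im2=grab('wrist','w22')
P=cloud(im2)
c=np.array([532,-165]); a=np.radians(8); Rm=np.array([[np.cos(a),-np.sin(a)],[np.sin(a),np.cos(a)]])
for n,im in (('side',im),('wrist',im2)):
  P=cloud(im); b=(P[...,:2]-c)@Rm
  for x in (-90,-60,-30,0,30,60,90):
    k=(np.abs(b[...,0]-x)<4)&(b[...,1]>-70)&(b[...,1]<90)&(P[...,2]>55)&(P[...,2]<100)
    if k.sum()>5: print(n,x,k.sum(),np.median(P[k][:,2]).round(1))
"
```

```text
t: 31.35
ee_pos: [448.8, -173.3, 79.8]
orientation: [-1.568, -0.118, 0.116]
ft_force: [-7.1, 3.8, 26.5]
width: 0.4
t: 31.65
ee_pos: [448.7, -173.4, 170.1]
orientation: [-1.568, -0.118, 0.116]
ft_force: [1.1, 0.3, -0.6]
width: 0.1
side -90 202 80.0
side -60 198 78.9
side -30 192 79.2
side 0 188 79.0
side 30 191 79.3
side 60 183 79.0
side 90 195 80.0
wrist -90 2330 79.9
wrist -60 2134 78.7
wrist -30 1447 78.7
wrist 0 18 78.7
wrist 60 61 78.6
wrist 90 97 80.2
```

View pics/d22.png

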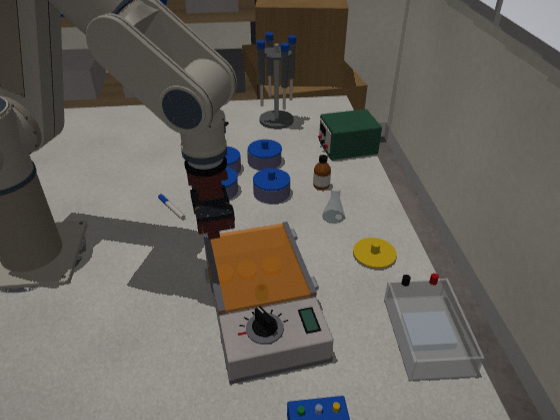

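View pics/w22.png

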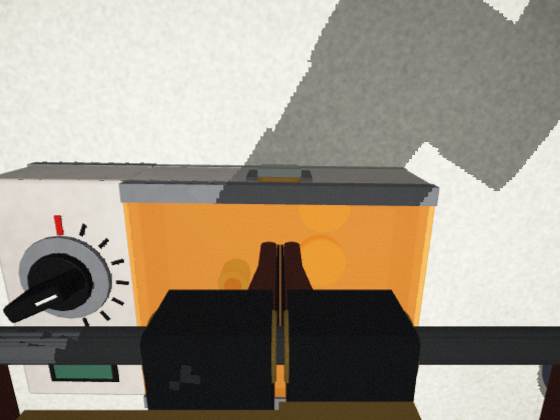

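The amber lid is shut: the depth gives the same height, 79–80 mm, front and back. Next I'll measure the knob.

```bash
python3 -c "
from h import *
c=np.array([532,-165]); a=np.radians(8); Rm=np.array([[np.cos(a),-np.sin(a)],[np.sin(a),np.cos(a)]])
for n in ('w7','d22','s22','w22'):
  im=dict(np.load(f'pics/{n}.npz')); P=cloud(im)
  m=(P[...,2]>110)&(P[...,2]<118)&(np.abs(P[...,0]-540)<45)&(np.abs(P[...,1]+335)<45)
  if m.sum()<8: print(n,m.sum()); continue
  q=P[m]; r=cv2.minAreaRect(q[:,:2].astype(np.float32)); wt=im['color'][m].min(1); w=q[wt>120]
  print(n,m.sum(),r,'bar dir',np.degrees(np.arctan2(*np.linalg.svd(q[:,:2]-q[:,:2].mean(0),full_matrices=False)[2][0][::-1])),'white',len(w),(w.mean(0)-[*r[0],0]).round(1) if len(w) else None)
  print('box',Rm.T@(np.array(r[0])-c))
  H=hsv(im); k=((H[...,0]<8)|(H[...,0]>172))&(H[...,1]>150)&(P[...,1]<-280)&(P[...,1]>-420)&(np.abs(P[...,2]-70)<5)&(P[...,0]<560)
  if k.sum(): print(' red',P[k].mean(0).round(1),k.sum())
go((540,-336,180),125)
"
```

```text
w7 1707 ((535.3424072265625, -335.887451171875), (13.873634338378906, 45.16578674316406), 32.8701057434082) bar dir -57.13177665730197 white 118 [ -5.    7.7 113.3]
box [ -20.47305735 -169.68955942]
 red [ 492.2 -341.9   69.7] 174
d22 142 ((537.9417724609375, -336.1411437988281), (14.419921875, 45.90269470214844), 34.06423568725586) bar dir -56.05876307619884 white 0 None
box [ -17.93429614 -170.30254485]
 red [ 494.8 -340.6   70. ] 13
s22 53 ((538.6055908203125, -334.89202880859375), (14.476463317871094, 44.115150451660156), 33.57891845703125) bar dir 121.1042875506889 white 0 None
box [ -17.10309481 -169.15797182]
 red [ 488.3 -344.2   68.7] 2
w22 1131 ((534.9693603515625, -335.6343078613281), (14.077569007873535, 46.190574645996094), 32.79841613769531) bar dir -57.25795923111428 white 85 [ -3.8   6.  113.2]
box [ -20.80724301 -169.38696159]
 red [ 492.1 -342.    69.8] 117
shift [6.53, -0.88, -17.37] turn [0.004, -0.462, 0.004] tcp [ 449.8 -173.9  170.3] jaw 98.5 q [-0.39  0.29  1.98  0.    0.86 -2.11] t 31.8 w 0.6
```

```bash
python3 -m jog '[[0.5,[2,0,-5],[0,0.15,0]],[0.5,[4,0,-10],[0,0.3,0]],[0.5,[6.2,0,-15],[0,0.44,0]],[0.5,[6.2,0,-17.3],[0,0.58,0]],[0.5,[6.2,0,-17.3],[0,0.72,0]],[0.5,[6.2,0,-17.3],[0,0.86,0]],[0.5,[6.2,0,-17.3],[0,1.0,0]],[0.5,[6.2,0,-17.3],[0,1.13,0]]]'; python3 -m jog '[[0.5,[0,0,0],[0,0.01,0]],[0.5,[0,2,0],[0,0.01,0]]]';python3 -c "
from h import *
go((537,-335.5,90),33)
im=grab('wrist','w23'); P=cloud(im)
m=(P[...,2]>109)&(P[...,2]<118)&(np.abs(P[...,0]-540)<45)&(np.abs(P[...,1]+335)<45)
print(cv2.minAreaRect(P[m][:,:2].astype(np.float32)))
"
```

```text
t: 32.6
ee_pos: [534.2, -335.0, 166.2]
orientation: [-1.43, 0.771, -0.768]
ft_force: [0.1, 0.1, 0.7]
width: 44.1
t: 32.8
ee_pos: [536.0, -336.1, 149.1]
orientation: [-1.43, 0.768, -0.774]
ft_force: [0.0, 0.1, -0.3]
width: 43.9
shift [-0.01, 5.91, 0.1] turn [-0.002, 0.006, 0.003] tcp [ 536.  -336.1  149.1] jaw 33.4 q [-0.58  0.52  1.66  0.    0.95 -1.16] t 32.8 w 43.9
((535.302001953125, -335.5577392578125), (13.76715087890625, 45.338722229003906), 32.89812469482422)
```

View pics/w23.png

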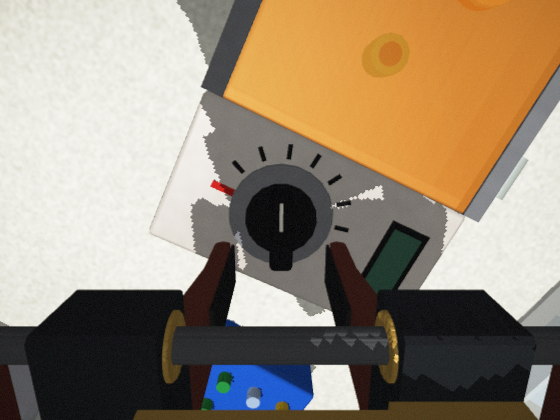

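```bash
python3 -m jog '[[0.5,[0,4,0],[0,0,0]],[0.5,[0,5.9,0],[0,0,0]],[0.5,[0,5.9,0],[0,0,0]],[0,[0,5.9,0],[0,0,0]],[0,[0,5.9,0],[0,0,0]],[0,[0,5.9,0],[0,0,0]],[0,[0,5.9,0],[0,0,0]],[0,[0,5.9,0],[0,0,0]]]'; python3 -m jog '[[0,[0,0,0],[0,0,0]],[0,[0,0,0],[0,-0.14,0]],[0,[0,0,0],[0,-0.28,0]],[0,[0,0,0],[0,-0.42,0]],[0,[0,0,0],[0,-0.56,0]],[0,[0,0,0],[0,-0.7,0]],[0,[0,0,0],[0,-0.84,0]],[0,[0,0,0],[0,-0.98,0]]]'; python3 -c "
from h import *
go((537,-335.5,90),98)
print(state()[0]['moment'].round(2),state()[0]['ft_force'].round(1))"
```

```text
t: 33.65
ee_pos: [536.0, -335.1, 90.0]
orientation: [-1.428, 0.771, -0.775]
ft_force: [3.4, 4.4, 0.7]
width: 13.6
t: 34.45
ee_pos: [535.7, -335.7, 90.1]
orientation: [-1.572, 0.003, -0.007]
ft_force: [2.6, 0.2, 1.2]
width: 13.5
shift [0.13, 0.01, 0.02] turn [0.001, -0.146, 0.002] tcp [ 535.7 -335.7   90.1] jaw 89.7 q [-0.58  0.6   1.69  0.    0.85 -2.14] t 34.45 w 13.5
[ 0.04 -0.39 -0.05] [2.6 0.2 1.2]
```

Now turn to the stop in small steps while watching the moment.

```bash
python3 -m jog '[[0,[0,0,0],[0,-0.08,0]],[0,[0,0,0],[0,-0.13,0]]]'; python3 -c "
from h import *
go((537,-335.5,90),98)
print(state()[0]['moment'].round(2))";  python3 -m jog '[[0,[0,0,0],[0,-0.04,0]],[0,[0,0,0],[0,-0.06,0]]]'; python3 -c "
from h import *
go((537,-335.5,90),98)
print(state()[0]['moment'].round(2),state()[0]['joint_torque'].round(2))"
```

```text
t: 34.65
ee_pos: [535.7, -335.8, 90.1]
orientation: [-1.57, -0.097, 0.093]
ft_force: [2.2, 0.7, 1.0]
width: 14.2
shift [0.13, 0.01, 0.01] turn [0.002, -0.018, 0.002] tcp [ 535.7 -335.8   90.1] jaw 96.9 q [-0.58  0.6   1.69  0.    0.85 -2.27] t 34.65 w 14.2
[ 0.06 -0.45 -0.07]
t: 34.85
ee_pos: [535.7, -335.8, 90.1]
orientation: [-1.567, -0.142, 0.138]
ft_force: [2.6, 0.4, 2.6]
width: 14.2
shift [0.13, 0.01, 0.01] turn [0.001, 0.038, 0.003] tcp [ 535.7 -335.8   90.1] jaw 100.2 q [-0.58  0.6   1.69  0.    0.85 -2.33] t 34.85 w 14.2
[ 0.12 -0.48 -0.81] [ -0.18 -56.85 -19.59  -0.95   0.7   -0.75]
```

The moment about the vertical jumped to −0.81 N m, so the knob is on its hard stop. I'll release, retreat and check.

```bash
python3 -m jog '[[0,[0,0,0],[0,0,0]],[0.5,[0,0,0],[0,0,0]],[0.5,[0,0,0],[0,0,0]],[0.5,[0,-4,0],[0,0,0]],[0.5,[0,-8,0],[0,0,0]],[0.5,[0,-12,0],[0,0,0]]]'; python3 -c "
from h import *
im=grab('wrist','w24'); P=cloud(im)
m=(P[...,2]>109)&(P[...,2]<118)&(np.abs(P[...,0]-540)<45)&(np.abs(P[...,1]+335)<45)
print(cv2.minAreaRect(P[m][:,:2].astype(np.float32)))
k=(np.abs(P[...,2]-70)<4)&(P[...,1]<-290); print('deck',cv2.minAreaRect(P[k][:,:2].astype(np.float32)))
go((400,-100,300),98)
"
```

```text
t: 35.45
ee_pos: [533.5, -335.0, 209.5]
orientation: [-1.565, -0.138, 0.142]
ft_force: [0.6, -0.0, 0.2]
width: 43.8
((534.982177734375, -336.4759521484375), (44.587867736816406, 13.974471092224121), 7.859804153442383)
deck ((555.0233154296875, -333.40887451171875), (199.24444580078125, 110.15078735351562), 7.862514972686768)
shift [-9.2, -8.5, 25.71] turn [0.006, 0.039, 0.005] tcp [ 536.7 -337.   217. ] jaw 100.2 q [-0.58  0.44  1.62 -0.    1.08 -2.33] t 35.5 w 44.1
```

View pics/w24.png

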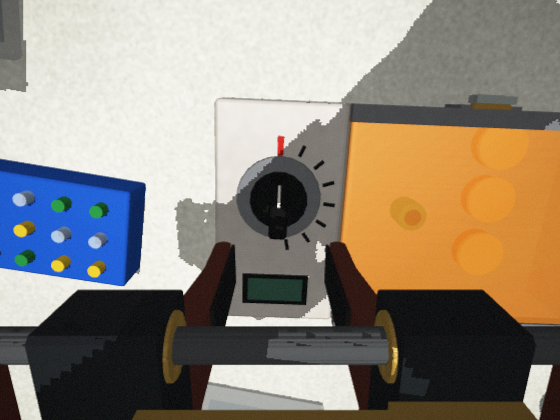

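The bar is at 7.86° and the deck at 7.86°, with the white line on the red mark, so the knob is at zero. I'll retreat and take one last overall look.

```bash
python3 -m jog '[[0.5,[-3,-4,0],[0,0,0]],[0.5,[-6,-8,4],[0,0,0]],[0.5,[-8,-10,8],[0,0,0]],[0.5,[-8,-10,8],[0,0,0]],[0.5,[-8,-10,8],[0,0,0]]]'; python3 -c "
from h import *
grab('scene','s25'); im=grab('side','d25'); P=cloud(im)
c=np.array([532,-165]); a=np.radians(8); Rm=np.array([[np.cos(a),-np.sin(a)],[np.sin(a),np.cos(a)]]); b=(P[...,:2]-c)@Rm
for x in (-92,-60,0,60,92):
    k=(np.abs(b[...,0]-x)<4)&(b[...,1]>-70)&(b[...,1]<90)&(P[...,2]>55)&(P[...,2]<100); print(x,k.sum(),np.median(P[k][:,2]).round(1) if k.any() else None)
print(state()[0]['qvel'].round(3))
"
```

```text
t: 36.0
ee_pos: [441.0, -270.2, 309.9]
orientation: [-1.567, -0.141, 0.14]
ft_force: [-0.8, 0.3, -0.4]
width: 44.0
-92 203 80.4
-60 202 79.2
0 195 79.2
60 184 79.0
92 200 80.4
[-0.005  0.027 -0.011  0.001  0.002 -0.001]
```

View pics/s25.png

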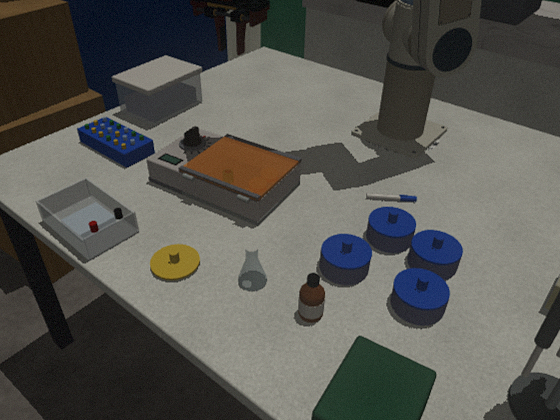

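View pics/d25.png

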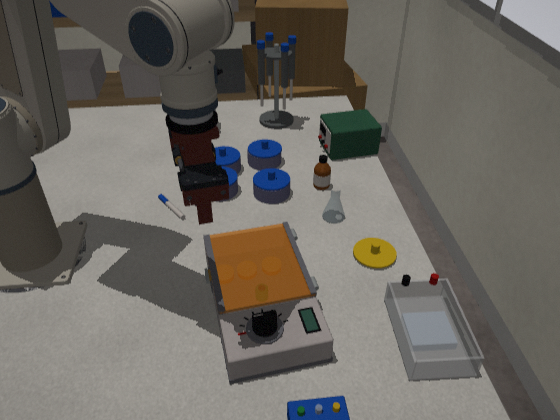

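Everything is in place: box shut, four lidded tubs, flask at (252,270) and bottle at (312,300) standing. I'm handing the job in.

```bash
python3 -c "
from workcell import ctrl
print(ctrl.close_job())"
```

```text
the job is handed in; nothing more can be done
None
```

The curing box is ready for a run, and I handed the job in after about 36 s of robot time.

**What I did**
- **Puck:** It was in the tub at about (595, 357), the first one I opened. It now stands on the chamber floor and that tub's lid is back on. I did not open the other three tubs.
- **Dishes:** All three lie flat on the chamber floor, pale side up.
- **Order:** I pressed the amber lid shut first, then turned the knob counter-clockwise to its stop.

**Last checks**
- **Amber lid:** It measures 80.4 mm high at both the front and the hinge side, so it is shut all the way.
- **Knob:** The bar and the control deck are both at 7.86°, with the white line on the red mark. The turning moment rose to 0.81 N m at the stop.
- **Tubs:** All four are upright with lids on. The replaced lid sits at the same height as the others.
- **Bench:** The flask, the bottle and the yellow look-alike lid were not disturbed.

**What went wrong**
- My first try at picking the tub lid back up failed because I lifted before the fingers had closed. The lid slid about 6 mm on the bench, and the second grip held.
- Lowering one dish pressed it on the chamber floor with about 22 N for a moment. It was flat and the right way up afterwards.

No final check failed or disagreed.

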